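# Hang the weighing pan on the swinging below-balance hook

## Task

The hook under the balance is still swinging from the last weighing. Bring it to rest with a light touch, then hang the empty weighing pan on it by the peak of its stirrup, gently enough not to overload the balance. Leave the pan hanging free, level and still, and leave the beaker and the jar where they stand.

Things in the scene. Friction and masses are not known exactly. Their poses are not given: they have to be found in the camera images.
- stand: Fixed weighing stand with a balance on top. Origin on the bench below the hook's pin; x to the back, y left, z up. Two 25 mm square posts at x = +108, y = -155 and +155 mm carry the platform; from each a flat foot 32 mm wide, 12 mm high runs along the bench to x = -90 mm, and a thin strut supports the platform within 85 mm below it. Front and sides are open.
- platform_front (a point): Middle of the lower front edge of the stand's platform, at x = -75 mm, 392 mm above the bench, axes as the stand. The platform is 200 mm deep (x), 350 mm wide (y), 12 mm thick; it and the balance (84 mm high) cover the hook, so there is no room for a tool held upright over the hook: come from the front, leaning.
- hook_pin (a point): The cross pin from which the hook swings, 366 mm above the bench on the stand's z axis; axes as the stand. The pin lies along x, so the hook moves only in the stand's y-z plane.
- hook (a joint): Swing of the hook about its pin (rad): 0 hangs plumb, positive is towards the stand's +y. It starts swinging with a period of about 0.72 s and hardly any damping, weighs about 0.12 kg, and yields to a light push sideways but not downwards.
- hook_seat (a point): Lowest inside point of the hook, 165 mm below the pin, where the stirrup comes to rest; turns with the hook, z up along the shank. 7 mm steel wire: the straight shank ends 49 mm above the seat, then jogs to y = -17 mm at 26 mm above it, and a half round bottom (17 mm centre-line radius) leads to the tip. A 13 mm thick sleeve lies 95 to 117 mm above the seat.
- hook_tip (a point): End of the hook's tip (centre line): y = +22 mm, 31 mm above the seat, wire 7 mm thick; axes as hook_seat. The throat between tip and jogged shank opens upwards on the +y side; clear width 27 mm in the round bottom.
- pan: Plain steel weighing pan, about 0.3 kg: dish 88 mm across and 26 mm high with a rigid upright stirrup of 8 mm round rod in its own x-z plane. Straight legs at x = -47 and +47 mm rise from the dish to 130 mm; from there the rod slopes up to a peak at x = 0, 150 mm up (centre line). Origin in the centre of the underside, z up. Looks the same after half a turn.
- pan_crest (a point): Underside of the stirrup's peak, 146 mm above the pan's underside; it lies on hook_seat when the pan hangs properly. Axes as the pan.
- beaker: Bystander: empty glass beaker, 72 mm across, 95 mm high; origin in the centre of its underside.
- jar: Bystander: amber jar, 52 mm across, 75 mm high, standing under the platform; origin in the centre of its underside.
There are look-alikes about, which are no part of the job. Of the things like the pan, leave any that is turquoise; of the rest the smaller one is meant.

How it is judged:
By the outcome, as a careful person would: the job done as asked, in the order asked, and still so for the second after the job is handed in, with the robot touching nothing.
It also fails if it takes over 64 s, if anything falls off the work surface, if the arm or the gripper's body presses on something with over 40 N, if the wrist force passes 120 N, or if a joint passes its speed limit or range.

## Robot

A 6-joint arm with a two-finger parallel gripper is mounted at the origin on the work surface. World frame = base frame: x ahead of the robot, y to its left, z up, the work surface at z = 0. Lengths are in m, angles in rad, forces in N, time in s.
With the tool pointing down it reaches from about 0.3 to 1 m from the base axis. Payload 5.1 kg.
Tool frame: the origin (TCP) lies midway between the tips of the shut fingers; the grasp point (between the pads) lies manip.grip_depth behind it (manip.grip_depth is the distance from the TCP to the grasp point, in m); y points along the fingers, x is the direction in which the jaws open and shut, and the axes are right-handed (so a half turn about y gives the same grasp; the last joint's range is limited). The gripper opens to 95 mm and grips with 3 to 60 N. Pads are 20 mm wide; open, the fingers measure 119 mm over their backs; the gripper's body (75 mm by 180 mm) begins 59 mm behind the grasp point.
Start: joints at [1.092, 0.124, 1.65, -0, 1.367, -0.083], TCP at [0.251, 0.6, 0.215] pointing down, gripper open.
Joint ranges: [-2.61, 2.61], [-1.02, 2.33], [0.03, 2.71], [-1.35, 4.49], [0.32, 2.68], [-2.91, 2.91]. Speed limits (rad/s): [2.57, 2.57, 3.14, 3.14, 3.14, 3.14].

## Interface

Orientations are given as a unit quaternion [x, y, z, w].
In Python, from cell import manip, cams, sign_off gives the robot as it stands. The module is installed in compiled form; this text tells all that it offers.
- The arm moves only by the tool drive_tool, never from a script. Its argument "steps" is a list of rows, each an object of numbers: "dx", "dy", "dz": the shift along the tool's x, y, z in units of 50 mm (1.0 is 50 mm); "ax", "ay", "az": the turn, a rotation vector about the tool's x, y, z in units of 8 degrees (1.0 is 8 degrees); "gripper": the opening, from 0 (shut) to 1 (fully open). A call has exactly 10 rows; each row shifts and turns the pose as measured when the row begins, along the tool's axes as they then stand; what a row does not reach is not made up. A row lasts 1/8 s, in which the tool goes at most 62.5 mm and 10.7 degrees, less where a joint would pass 70% of its speed; a pose out of reach is approached as far as the arm can. A call is refused whole if a number of a shift passes 1 or a number of a turn 1, either way. A call with a gripper value outside its range is refused whole. The fingers move at their own pace and stop on an object; the grip force is fixed at half the most. Time passes only in rows, so rows that do not move let the fingers close, or fill a call up. It gives the time, the measured TCP pose, the force and the opening at its end, in the units of the state.
- manip.read_state(): the state, without advancing time (a new reading comes with each control period).
- cams.get_image(name): name is "scene" or "top" or "wrist"; returns (picture, depth): 384x512x3 uint8, red, green, blue; 384x512 float32, m along the optical axis (not along the pixel's ray), 0 where there is no reading.
- cams.camera_params(name): a dict with "fov_y" (degrees; the focal length in pixels is half the picture's height over the tangent of half this angle, whatever the lens; pixels are square), "cx", "cy" (the principal point, pixels), "D" ([k1, k2, p1, p2, k3] as OpenCV has them; the pictures are not rectified), "extrinsics" (4x4, takes a point from camera to world coordinates). Camera axes: x right, y up, looking along -z (the intrinsics and any distortion apply to the point x, -y, -z); pixel columns grow to the right and rows downward; lengths in m; the calibration is good to about 2 mm. A picture is of the moment at which its call begins: read the wrist's pose just before it. camera_params takes no time and is no camera call; for the wrist camera it gives the pose at the moment of the call.
- sign_off(): hands the job in, once; it reports no verdict.
The state is a dict: "time_s": time; "joints": joint angles; "joint_vel": joint speeds; "joint_torque": joint torques, N m; "tool_pos": TCP position; "orientation": TCP orientation; "contact_force": force on the tool from outside, world axes, zero at the start; "torque": the same for the moment, N m; "width": opening from 0.0 (shut) to 1.0 (fully open).
Only numpy, scipy, OpenCV 4.12 (cv2) and the standard library are available. Lean on these libraries where they do the work, as an engineer would, in place of code of your own. Each camera call takes 0.05 s, during which the arm holds its last target.

## Working session

There is one attempt and no reset: what is moved stays moved. The work goes in short steps, Python scripts to look and compute and a tool call to move; the robot and the scene stay as the last step left them, time stands still between calls to the robot, and variables do not carry over. Pictures are saved under pics/ and viewed, and the job is handed in when it is done.

Besides the shell and the picture viewer there is one more tool, called after "Request:" by a JSON object that holds its "name" and its "arguments", one argument or row to a line. drive_tool: Moves the arm, as the interface text tells. Its arguments: {"type":"object","properties":{"steps":{"type":"array","items":{"type":"object","properties":{"dx":{"type":"number"},"dy":{"type":"number"},"dz":{"type":"number"},"ax":{"type":"number"},"ay":{"type":"number"},"az":{"type":"number"},"gripper":{"type":"number"}}}}},"required":["steps"]}

```bash
mkdir -p pics; cat > h.py <<'E'
import numpy as np, cv2
from cell import manip, cams
from scipy.spatial.transform import Rotation as R
def K(n):
    p=cams.camera_params(n); f=192/np.tan(np.radians(p['fov_y']/2))
    return np.array([[f,0,p['cx']],[0,f,p['cy']],[0,0,1]]),np.array(p['D']),np.array(p['extrinsics'])
def ray(n,uv,P=None):
    k,D,E=P or K(n)
    q=cv2.undistortPoints(np.array(uv,float).reshape(-1,1,2),k,D).reshape(-1,2)
    d=np.c_[q[:,0],-q[:,1],-np.ones(len(q))]
    return E[:3,3],d@E[:3,:3].T
def onplane(n,uv,z,P=None):
    o,d=ray(n,uv,P); return o+d*((z-o[2])/d[:,2])[:,None]
def withdepth(n,uv,depth,P=None):
    o,d=ray(n,uv,P); uv=np.array(uv).reshape(-1,2).astype(int)
    return o+d*depth[uv[:,1],uv[:,0]][:,None]
def proj(n,X,P=None):
    k,D,E=P or K(n); X=np.atleast_2d(X)
    c=(X-E[:3,3])@E[:3,:3]; c=c*[1,-1,-1]
    return cv2.projectPoints(c,np.zeros(3),np.zeros(3),k,D)[0].reshape(-1,2)
def snap(n,tag):
    P=K(n); im,d=cams.get_image(n); cv2.imwrite(f'pics/{tag}.png',im[:,:,::-1]); np.savez(f'pics/{tag}.npz',im=im,d=d,k=P[0],D=P[1],E=P[2]); return im,d,P
def load(tag):
    z=np.load(f'pics/{tag}.npz'); return z['im'],z['d'],(z['k'],z['D'],z['E'])
E
python3 - <<'E'
from h import *
s=manip.read_state();print(s, manip.grip_depth)
for n in ['scene','top','wrist']:
    im,d,P=snap(n,n+'0'); print(n,P[2].round(3).tolist(),P[0][0,0],P[1])
E
```

```text
{'time_s': 0.0, 'joints': array([ 1.09239106e+00,  1.24525807e-01,  1.65166958e+00,  2.19433572e-06,
        1.36748975e+00, -8.26309348e-02]), 'joint_vel': array([ 0.00019276, -0.00060208,  0.00017291, -0.00026714,  0.00192085,
        0.00141011]), 'joint_torque': array([-1.80236359e-03, -4.17602634e+01, -3.59931135e+01,  7.72525370e-02,
        4.93356062e-02, -1.92496245e-04]), 'tool_pos': array([0.25033861, 0.59916443, 0.21337626]), 'orientation': array([ 0.58889811,  0.39129477, -0.39259051, -0.58818374]), 'contact_force': array([ 0.6550811 ,  0.30958874, -0.4094591 ]), 'torque': array([-0.0240881 ,  0.00017954,  0.07607241]), 'width': 0.9950602188353347} 0.0188
scene [[-0.005, -0.618, 0.786, 1.714], [1.0, -0.003, 0.004, 0.043], [-0.0, 0.786, 0.618, 1.091], [0.0, 0.0, 0.0, 1.0]] 483.6200311491149 [-0.02533389  0.          0.          0.          0.        ]
top [[0.028, 0.99, -0.141, 0.484], [-1.0, 0.027, -0.013, 0.023], [-0.009, 0.141, 0.99, 1.359], [0.0, 0.0, 0.0, 1.0]] 461.3352793260319 [0.02353725 0.         0.         0.         0.        ]
wrist [[0.385, -0.895, -0.224, 0.187], [0.923, 0.373, 0.096, 0.625], [-0.003, -0.244, 0.97, 0.383], [0.0, 0.0, 0.0, 1.0]] 319.32504446399014 [0.0125134 0.        0.        0.        0.       ]
```

View pics/scene0.png

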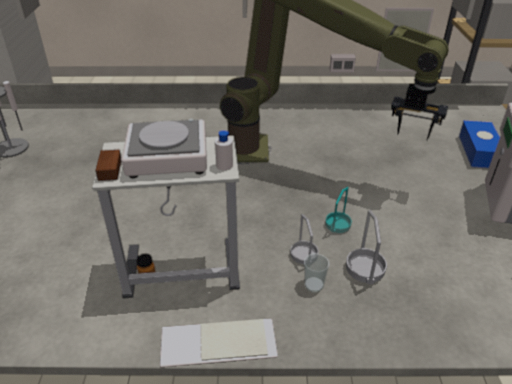

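View pics/top0.png

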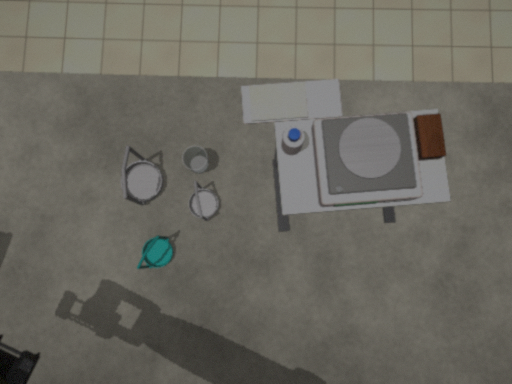

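View pics/wrist0.png

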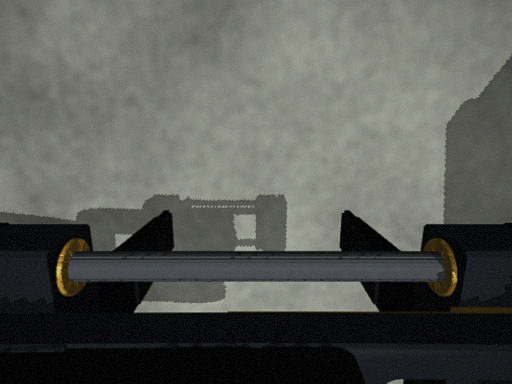

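```bash
python3 - <<'E'
from h import *
s=manip.read_state();print(R.from_quat(s['orientation']).as_matrix().round(3))
E
```

```text
[[ 0.386 -0.001 -0.923]
 [ 0.923 -0.001  0.386]
 [-0.002 -1.     0.   ]]
```

```bash
python3 - <<'E'
from h import *
im,d,P=load('top0')
c=im[100:240,260:460]; cv2.imwrite('pics/c1.png',cv2.resize(c,None,fx=4,fy=4,interpolation=cv2.INTER_CUBIC)[:,:,::-1])
c=im[130:280,105:265]; cv2.imwrite('pics/c2.png',cv2.resize(c,None,fx=4,fy=4,interpolation=cv2.INTER_CUBIC)[:,:,::-1])
im,d,P=load('scene0')
c=im[180:310,270:400]; cv2.imwrite('pics/c3.png',cv2.resize(c,None,fx=4,fy=4,interpolation=cv2.INTER_CUBIC)[:,:,::-1])
E
```

```text
(no output)
```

View pics/c1.png

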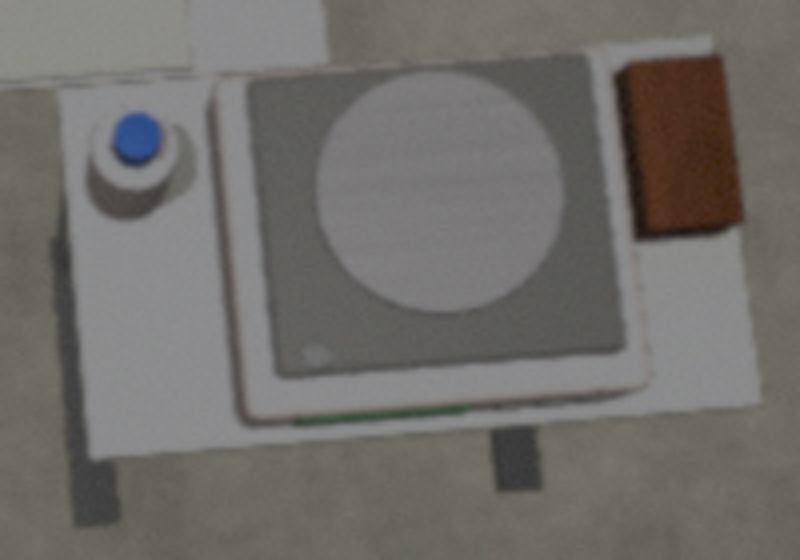

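View pics/c2.png

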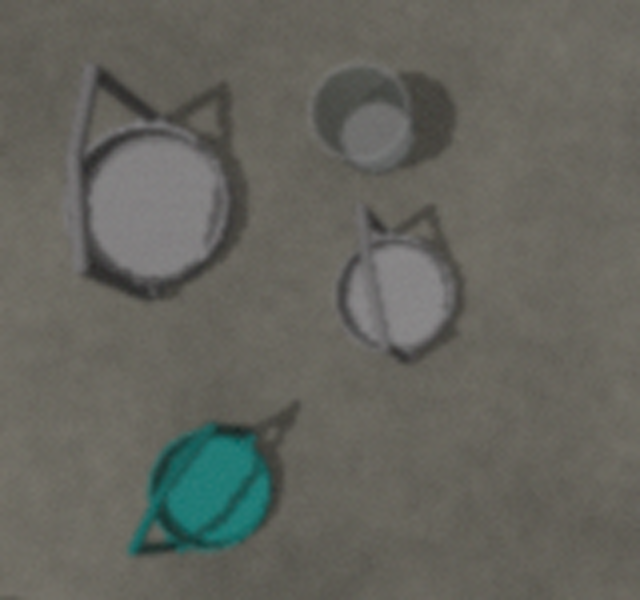

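View pics/c3.png

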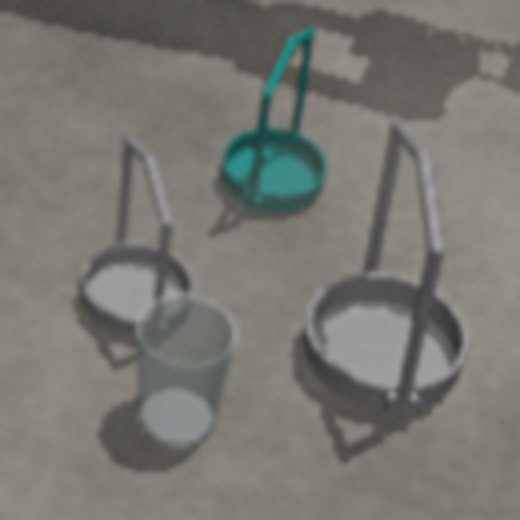

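```bash
python3 - <<'E'
from h import *
im,d,P=load('top0')
c=np.array([[90,458],[760,402],[712,36],[60,90]])/4+[260,100]-0.375
W=onplane('top',c,0.404,P); print('corners',W.round(4))
e=W[0]-W[1]; print(np.linalg.norm(e),np.linalg.norm(W[3]-W[0]),np.linalg.norm(W[2]-W[1]))
yaw=np.arctan2(e[1],e[0])-np.pi/2; print('yaw front',np.degrees(yaw)); e2=W[3]-W[2]; print(np.degrees(np.arctan2(e2[1],e2[0]))-90)
e3=W[3]-W[0]; print('side',np.degrees(np.arctan2(e3[1],e3[0])))
e3=W[2]-W[1]; print('side',np.degrees(np.arctan2(e3[1],e3[0])))
Cn=W.mean(0); print('centre',Cn)
# pan
s=np.array([[362,208],[388,348]])/4+[105,130]-.375
S=onplane('top',s,0.130,P); print('shoulders',S, np.linalg.norm(S[0]-S[1]), S.mean(0))
dep=withdepth('top',np.round(s),d,P); print(dep)
b=np.array([[403,295]])/4+[105,130]-.375
print('dish',onplane('top',b,0.02,P), 'depth',withdepth('top',b,d,P))
ims,ds,Ps=load('scene0')
q=np.array([[127,140],[145,157],[165,228]])/4+[270,180]-.375
print('scene depth',withdepth('scene',np.round(q),ds,Ps))
q2=np.array([[362,110]])/4+[105,130]-.375
print('beaker rim',onplane('top',q2,0.095,P))
# hook in scene
print(withdepth('scene',[[168,210],[169,190],[145,262]],ds,Ps))
c=ims[130:310,80:260]; cv2.imwrite('pics/c4.png',cv2.resize(c,None,fx=3.3,fy=3.3,interpolation=cv2.INTER_CUBIC)[:,:,::-1])
E
```

```text
corners [[ 0.5674 -0.0149  0.404 ]
 [ 0.6061 -0.36    0.404 ]
 [ 0.8014 -0.3403  0.404 ]
 [ 0.7635  0.0052  0.404 ]]
0.3472536875627199 0.1971456483362236 0.19633944787007301
yaw front 6.397967075220994
6.2644520004251945
side 5.864915888104381
side 5.754077042250235
centre [ 0.68460964 -0.17748996  0.404     ]
shoulders [[0.67277029 0.21072051 0.13      ]
 [0.5787773  0.1888489  0.13      ]] 0.09650414186488963 [0.62577379 0.1997847  0.13      ]
[[0.67075448 0.21002218 0.13643663]
 [0.5780682  0.1882679  0.12653437]]
dish [[0.62626119 0.19456047 0.02      ]] depth [[0.62786046 0.19649264 0.0049543 ]]
scene depth [[0.58597942 0.18795713 0.13056784]
 [0.63106376 0.19794653 0.1534701 ]
 [0.68004444 0.21031816 0.1266231 ]]
beaker rim [[0.74741626 0.21936699 0.095     ]]
[[ 0.40580463 -0.25929267 -0.00154327]
 [ 0.28317916 -0.27344969 -0.006661  ]
 [ 0.73660573 -0.27059889  0.07865614]]
```

View pics/c4.png

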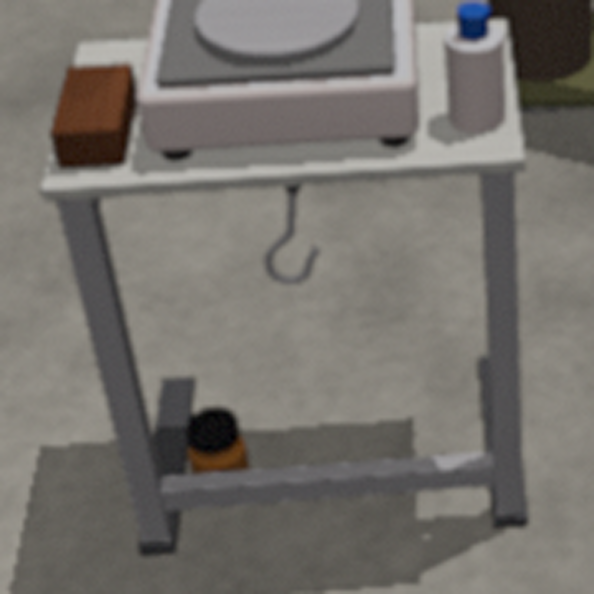

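```bash
python3 - <<'E'
from h import *
for i in range(16):
    t=manip.read_state()['time_s']; im,d,P=snap('scene',f's{i}')
    print(round(t,3),end=' ')
tiles=[]
for i in range(16):
    im=load(f's{i}')[0][180:225,145:195]; tiles.append(cv2.resize(im,None,fx=3.9,fy=3.3,interpolation=cv2.INTER_CUBIC))
r=[np.hstack(tiles[4*k:4*k+4]) for k in range(4)]
cv2.imwrite('pics/tiles.png',np.vstack(r)[:,:,::-1])
E
```

```text
0.15 0.2 0.25 0.3 0.35 0.4 0.45 0.5 0.55 0.6 0.65 0.7 0.75 0.8 0.85 0.9
```

View pics/tiles.png

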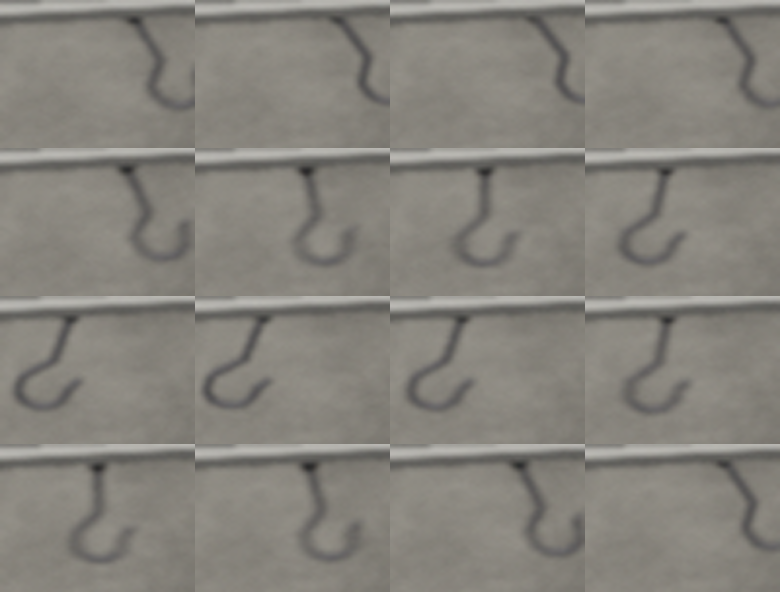

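```bash
cat >> h.py <<'E'
YAW=np.radians(6.1); XD=np.array([np.cos(YAW),np.sin(YAW),0]); YD=np.array([-np.sin(YAW),np.cos(YAW),0])
O=np.array([0.6597,-0.1802,0])
def onhook(n,uv,P=None,x0=0.):
    o,d=ray(n,uv,P); t=((O+x0*XD-o)@XD)/(d@XD); X=o+d*t[:,None]-O
    return np.c_[X@YD,X[:,2]]
E
python3 - <<'E'
from h import *
from scipy.optimize import curve_fit
g=[]
for i in range(16):
    im,d,P=load(f's{i}'); g.append(im.astype(float).mean(2))
g=np.array(g); bg=np.percentile(g,80,axis=0)
T=[];C=[]
for i in range(16):
    m=(bg-g[i])>18; m[:187]=0;m[230:]=0;m[:,:120]=0;m[:,225:]=0
    v,u=np.nonzero(m); yz=onhook('scene',np.c_[u,v],P)
    w=(bg-g[i])[v,u]
    low=yz[:,1]<yz[:,1].min()+.012
    C.append(np.r_[np.average(yz,axis=0,weights=w),yz[:,1].min(),yz[:,1].max(),yz[:,0].min(),yz[:,0].max()]);T.append(.15+.05*i)
C=np.array(C);print(np.c_[T,C].round(4))
th=np.arctan2(C[:,0],.366-C[:,1])
f=lambda t,a,p,c:a*np.cos(2*np.pi*(t-p)/.72)+c
po,_=curve_fit(f,T,th,[.4,.25,0]);print(po,(f(np.array(T),*po)-th).round(3))
E
```

```text
[[ 0.15    0.0365  0.2381  0.1986  0.2913  0.0157  0.0631]
 [ 0.2     0.0476  0.2407  0.2019  0.2907  0.0238  0.0746]
 [ 0.25    0.0492  0.2416  0.2019  0.2907  0.0238  0.0772]
 [ 0.3     0.0414  0.2399  0.1989  0.2911  0.0184  0.0688]
 [ 0.35    0.025   0.2372  0.1931  0.2919  0.0076  0.0525]
 [ 0.4     0.0045  0.2373  0.1909  0.2928 -0.0144  0.0293]
 [ 0.45   -0.0152  0.2386  0.1928  0.2936 -0.0391  0.007 ]
 [ 0.5    -0.0342  0.2414  0.1952  0.2944 -0.0613 -0.0129]
 [ 0.55   -0.0472  0.2429  0.2001  0.2949 -0.0751 -0.0221]
 [ 0.6    -0.0511  0.2442  0.2036  0.2951 -0.0783 -0.0221]
 [ 0.65   -0.0452  0.2436  0.1997  0.2949 -0.0728 -0.0194]
 [ 0.7    -0.0308  0.242   0.195   0.2942 -0.0566 -0.0101]
 [ 0.75   -0.012   0.239   0.1926  0.2936 -0.0343  0.0122]
 [ 0.8     0.0082  0.2377  0.1909  0.2926 -0.0108  0.0349]
 [ 0.85    0.0283  0.2372  0.1959  0.2917  0.0103  0.055 ]
 [ 0.9     0.0435  0.2397  0.1989  0.2909  0.0211  0.0713]]
[ 0.38597422  0.23554096 -0.01049695] [-0.005 -0.006 -0.004 -0.001  0.007  0.006 -0.006 -0.002 -0.     0.001
  0.    -0.003 -0.001  0.008  0.007 -0.   ]
```

```bash
python3 - <<'E'
from h import *
from scipy.optimize import curve_fit
g=[]
for i in range(16):
    im,d,P=load(f's{i}'); g.append(im.astype(float).mean(2))
g=np.array(g); bg=np.percentile(g,80,axis=0); T=.15+.05*np.arange(16)
for lo,hi in [(.262,.27),(.27,.278),(.278,.286)]:
  Y=[]
  for i in range(16):
    m=(bg-g[i])>15; m[:187]=0;m[230:]=0;m[:,:120]=0;m[:,225:]=0
    v,u=np.nonzero(m); yz=onhook('scene',np.c_[u,v],P); w=(bg-g[i])[v,u]
    s=(yz[:,1]>lo)&(yz[:,1]<hi); Y.append(np.average(yz[s,0],weights=w[s]) if s.any() else np.nan)
  Y=np.array(Y);print(Y.round(4)); th=np.arctan2(Y,.366-(lo+hi)/2); ok=~np.isnan(th)
  f=lambda t,a,p,c:a*np.cos(2*np.pi*(t-p)/.72)+c
  f2=lambda t,a,p,c:(.366-(lo+hi)/2)*np.tan(a*np.cos(2*np.pi*(t-p)/.72))+c
  print(curve_fit(f2,T[ok],Y[ok],[.4,.25,0])[0])
# foot/post check: stand posts at bench in scene
ims,ds,Ps=load('scene0')
X=O+0*XD
for n in ('scene','top'):
  A=[O+x*XD+y*YD+np.array([0,0,z]) for x,y,z in [(-75,-175,404),(-75,175,404),(125,175,404),(125,-175,404),(-90,155,12),(-90,-155,12),(120,168,0),(120,-168,0),(0,0,194)] for x,y,z in [(x/1000,y/1000,z/1000)]]
  im,_,P=load(n+'0'); im=cv2.resize(im,None,fx=1.5,fy=1.5)
  for p in proj(n,np.array(A),P): cv2.circle(im,tuple(int(round(a*1.5)) for a in p),3,(255,0,0),-1)
  cv2.imwrite(f'pics/ck_{n}.png',im[:,:,::-1])
E
```

```text
[ 0.029   0.0379  0.0391  0.0324  0.0207  0.0041 -0.0119 -0.0265 -0.0376
 -0.0408 -0.0366 -0.0239 -0.0098  0.0071  0.0232  0.0336]
[ 0.38264016  0.2356135  -0.0006901 ]
[ 0.0259  0.0347  0.0361  0.0297  0.0183  0.0042 -0.0108 -0.0251 -0.034
 -0.0368 -0.0327 -0.0233 -0.009   0.0068  0.0203  0.0314]
[ 0.38022486  0.23599069 -0.00067917]
[ 0.0239  0.032   0.0335  0.0277  0.0168  0.0035 -0.01   -0.0227 -0.0315
 -0.0346 -0.0301 -0.0207 -0.0079  0.0057  0.0184  0.029 ]
[ 0.38373013  0.23585091 -0.00062777]
```

View pics/ck_scene.png

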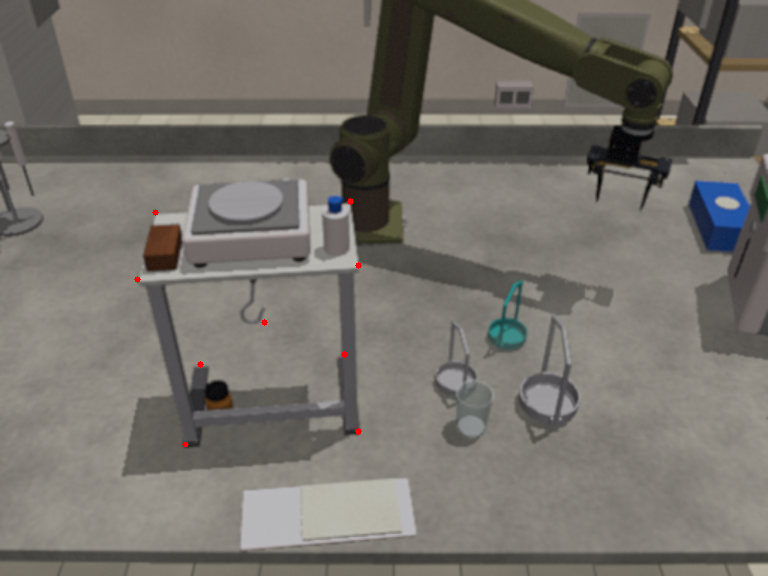

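View pics/ck_top.png

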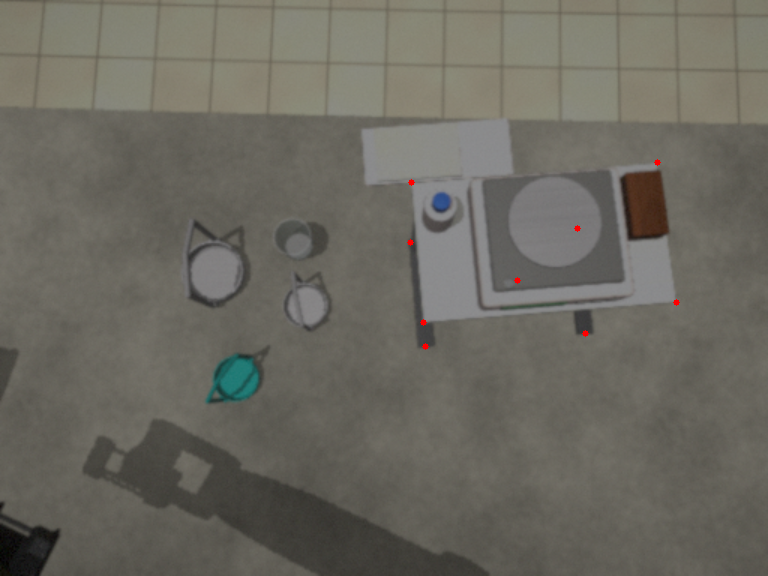

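```bash
python3 - <<'E'
from h import *
im,d,P=load('top0')
a=np.array([[212,430],[133,551],[257,433],[183,540],[211,490]])/4+[105,130]-.375
print('turq depth',withdepth('top',np.round(a),d,P).round(3))
for z in(.03,.1,.13):print(z,onplane('top',a,z,P).round(3).tolist())
a=np.array([[90,70],[82,270],[155,205]])/4+[105,130]-.375
print('big',withdepth('top',np.round(a),d,P).round(3))
# tight points of stirrup: line fit of light rod pixels by depth
v,u=np.mgrid[170:225,185:225]; v=v.ravel();u=u.ravel(); X=withdepth('top',np.c_[u,v],d,P)
s=(X[:,2]>.115)&(X[:,2]<.17); X=X[s];print(len(X)); 
vx,vy,x0,y0=cv2.fitLine(X[:,:2].astype(np.float32),cv2.DIST_L2,0,.01,.01).ravel(); print(np.degrees(np.arctan2(vy,vx)),x0,y0)
t=(X[:,:2]-[x0,y0])@[vx,vy]; print(t.min(),t.max(),X[:,2].max()); pk=(t.min()+t.max())/2; print('peak',x0+vx*pk,y0+vy*pk)
im,ds,Ps=load('scene0')
v,u=np.mgrid[205:255,290:320]; v=v.ravel();u=u.ravel(); X=withdepth('scene',np.c_[u,v],ds,Ps)
s=(X[:,2]>.11)&(X[:,2]<.17); X=X[s];print(len(X)); 
vx,vy,x0,y0=cv2.fitLine(X[:,:2].astype(np.float32),cv2.DIST_L2,0,.01,.01).ravel(); print(np.degrees(np.arctan2(vy,vx)),x0,y0)
s=X[:,2]>.15;print(X[s].mean(0), X[:,0].min(),X[:,0].max())
E
```

```text
turq depth [[ 0.522  0.302  0.131]
 [ 0.442  0.348  0.137]
 [ 0.524  0.299 -0.001]
 [ 0.445  0.344  0.025]
 [ 0.482  0.331  0.003]]
0.03 [[0.524, 0.326, 0.03], [0.437, 0.377, 0.03], [0.523, 0.293, 0.03], [0.446, 0.342, 0.03], [0.482, 0.324, 0.03]]
0.1 [[0.522, 0.31, 0.1], [0.44, 0.358, 0.1], [0.521, 0.279, 0.1], [0.448, 0.325, 0.1], [0.482, 0.308, 0.1]]
0.13 [[0.521, 0.303, 0.13], [0.441, 0.35, 0.13], [0.52, 0.273, 0.13], [0.449, 0.318, 0.13], [0.482, 0.301, 0.13]]
big [[0.75  0.383 0.187]
 [0.62  0.381 0.183]
 [0.69  0.386 0.   ]]
112
12.532307 0.6242508 0.20093462
-0.04783082782104684 0.05113721258688218 0.15656555126030858
peak 0.6258646323403235 0.20129334508924424
89
12.911075 0.6390155 0.20154516
[0.63011346 0.19919928 0.15195707] 0.5806591262792875 0.683260400333983
```

```bash
cat >> h.py <<'E'
def S(x,y,z): return O+x*XD+y*YD+np.array([0,0,z])
def ori(yaw,lean):  # lean = angle below horizontal (deg)
    xd=np.array([np.cos(yaw),np.sin(yaw),0]); x=np.array([-np.sin(yaw),np.cos(yaw),0]); l=np.radians(lean)
    y=np.cos(l)*xd-np.sin(l)*np.array([0,0,1]); return R.from_matrix(np.c_[x,y,np.cross(x,y)])
def plan(pT,rT,n):
    s=manip.read_state(); p0=s['tool_pos']; r0=R.from_quat(s['orientation']); rv=(r0.inv()*rT).as_rotvec()
    print('t',s['time_s'],'F',s['contact_force'].round(2),'w',round(s['width'],3),'dist',np.linalg.norm(pT-p0).round(4),'rot',np.degrees(rv).round(2))
    for i in range(n):
        ra=r0*R.from_rotvec(rv*i/n); d=ra.inv().apply((pT-p0)/n)/.05; a=np.degrees(rv)/n/8
        print('{"dx":%.2f,"dy":%.2f,"dz":%.2f,"ax":%.2f,"ay":%.2f,"az":%.2f}'%(*d,*a), 'BAD' if max(abs(np.r_[d,a]))>1 else '')
def where():
    s=manip.read_state(); p=s['tool_pos']; r=R.from_quat(s['orientation']).as_matrix()
    q=p-O; y=r[:,1]
    print('t',round(s['time_s'],2),'TCPstand',(np.array([q@XD,q@YD,q[2]])*1e3).round(1),'world',p.round(4),'lean',np.degrees(np.arcsin(-y[2])).round(2),'yaw',np.degrees(np.arctan2(y[1],y[0])).round(2),'xroll',r[:,0].round(3),'F',s['contact_force'].round(2),'T',s['torque'].round(3),'w',(s['width']*95).round(2),'j',s['joints'].round(2))
E
python3 - <<'E'
from h import *
plan(np.array([.40,-.10,.40]),ori(YAW,89.99),20)
E
```

```text
t 0.95 F [0.24 0.37 0.49] w 0.998 dist 0.7391 rot [-1.000e-02 -2.878e+01 -0.000e+00]
{"dx":-0.59,"dy":-0.19,"dz":-0.41,"ax":-0.00,"ay":-0.18,"az":-0.00} 
{"dx":-0.60,"dy":-0.19,"dz":-0.39,"ax":-0.00,"ay":-0.18,"az":-0.00} 
{"dx":-0.61,"dy":-0.19,"dz":-0.38,"ax":-0.00,"ay":-0.18,"az":-0.00} 
{"dx":-0.62,"dy":-0.19,"dz":-0.36,"ax":-0.00,"ay":-0.18,"az":-0.00} 
{"dx":-0.63,"dy":-0.19,"dz":-0.35,"ax":-0.00,"ay":-0.18,"az":-0.00} 
{"dx":-0.63,"dy":-0.19,"dz":-0.33,"ax":-0.00,"ay":-0.18,"az":-0.00} 
{"dx":-0.64,"dy":-0.19,"dz":-0.31,"ax":-0.00,"ay":-0.18,"az":-0.00} 
{"dx":-0.65,"dy":-0.19,"dz":-0.30,"ax":-0.00,"ay":-0.18,"az":-0.00} 
{"dx":-0.66,"dy":-0.19,"dz":-0.28,"ax":-0.00,"ay":-0.18,"az":-0.00} 
{"dx":-0.66,"dy":-0.19,"dz":-0.27,"ax":-0.00,"ay":-0.18,"az":-0.00} 
{"dx":-0.67,"dy":-0.19,"dz":-0.25,"ax":-0.00,"ay":-0.18,"az":-0.00} 
{"dx":-0.68,"dy":-0.19,"dz":-0.23,"ax":-0.00,"ay":-0.18,"az":-0.00} 
{"dx":-0.68,"dy":-0.19,"dz":-0.21,"ax":-0.00,"ay":-0.18,"az":-0.00} 
{"dx":-0.69,"dy":-0.19,"dz":-0.20,"ax":-0.00,"ay":-0.18,"az":-0.00} 
{"dx":-0.69,"dy":-0.19,"dz":-0.18,"ax":-0.00,"ay":-0.18,"az":-0.00} 
{"dx":-0.70,"dy":-0.19,"dz":-0.16,"ax":-0.00,"ay":-0.18,"az":-0.00} 
{"dx":-0.70,"dy":-0.19,"dz":-0.15,"ax":-0.00,"ay":-0.18,"az":-0.00} 
{"dx":-0.70,"dy":-0.19,"dz":-0.13,"ax":-0.00,"ay":-0.18,"az":-0.00} 
{"dx":-0.71,"dy":-0.19,"dz":-0.11,"ax":-0.00,"ay":-0.18,"az":-0.00} 
{"dx":-0.71,"dy":-0.19,"dz":-0.09,"ax":-0.00,"ay":-0.18,"az":-0.00}
```

Request:
{"name": "drive_tool", "arguments": {
  "steps": [
    {"dx":-0.6,"dy":-0.2,"dz":-0.4,"ay":-0.2},
    {"dx":-0.6,"dy":-0.2,"dz":-0.4,"ay":-0.2},
    {"dx":-0.6,"dy":-0.2,"dz":-0.4,"ay":-0.2},
    {"dx":-0.6,"dy":-0.2,"dz":-0.35,"ay":-0.2},
    {"dx":-0.6,"dy":-0.2,"dz":-0.35,"ay":-0.2},
    {"dx":-0.65,"dy":-0.2,"dz":-0.3,"ay":-0.2},
    {"dx":-0.65,"dy":-0.2,"dz":-0.3,"ay":-0.2},
    {"dx":-0.65,"dy":-0.2,"dz":-0.3,"ay":-0.2},
    {"dx":-0.65,"dy":-0.2,"dz":-0.3,"ay":-0.2},
    {"dx":-0.65,"dy":-0.2,"dz":-0.3,"ay":-0.2}
  ]
}}

```text
invalid input
```

```bash
python3 - <<'E'
from h import *
where()
plan(np.array([.40,-.10,.40]),ori(YAW,89.99),10)
E
```

```text
Traceback (most recent call last):
  File "h.py", line 43, in where
    print('t',round(s['time_s'],2),'TCPstand',(np.array([q@XD,q@YD,q[2]])*1e3).round(1),'world',p.round(4),'lean',np.degrees(np.arcsin(-y[2])).round(2),'yaw',np.degrees(np.arctan2(y[1],y[0])).round(2),'xroll',r[:,0].round(3),'F',s['contact_force'].round(2),'T',s['torque'].round(3),'w',(s['width']*95).round(2),'j',s['joints'].round(2))
                                                                                                                                                                                                                                                                                              ^^^^^^^^^^^^^^^^^^^^^
AttributeError: 'float' object has no attribute 'round'
```

```bash
sed -i "s/(s\['width'\]\*95).round(2)/round(s['width']*95,2)/" h.py
```

Request:
{"name": "drive_tool", "arguments": {
  "steps": [
    {"dx":-0.6,"dy":-0.2,"dz":-0.4,"ax":0,"ay":-0.2,"az":0,"gripper":1},
    {"dx":-0.6,"dy":-0.2,"dz":-0.4,"ax":0,"ay":-0.2,"az":0,"gripper":1},
    {"dx":-0.6,"dy":-0.2,"dz":-0.4,"ax":0,"ay":-0.2,"az":0,"gripper":1},
    {"dx":-0.6,"dy":-0.2,"dz":-0.35,"ax":0,"ay":-0.2,"az":0,"gripper":1},
    {"dx":-0.6,"dy":-0.2,"dz":-0.35,"ax":0,"ay":-0.2,"az":0,"gripper":1},
    {"dx":-0.65,"dy":-0.2,"dz":-0.3,"ax":0,"ay":-0.2,"az":0,"gripper":1},
    {"dx":-0.65,"dy":-0.2,"dz":-0.3,"ax":0,"ay":-0.2,"az":0,"gripper":1},
    {"dx":-0.65,"dy":-0.2,"dz":-0.3,"ax":0,"ay":-0.2,"az":0,"gripper":1},
    {"dx":-0.65,"dy":-0.2,"dz":-0.3,"ax":0,"ay":-0.2,"az":0,"gripper":1},
    {"dx":-0.65,"dy":-0.2,"dz":-0.3,"ax":0,"ay":-0.2,"az":0,"gripper":1}
  ]
}}

```text
time_s: 2.2
tool_pos: [0.3339, 0.2438, 0.3176]
orientation: [0.526, 0.474, -0.473, -0.524]
contact_force: [0.4, -0.2, 0.5]
width: 0.998
```

```bash
python3 - <<'E'
from h import *
where()
plan(np.array([.40,-.10,.40]),ori(YAW,89.99),10)
E
```

```text
t 2.2 TCPstand [-278.9  456.2  317.6] world [0.3339 0.2438 0.3176] lean 89.87 yaw -11.29 xroll [ 0.102  0.995 -0.   ] F [ 0.41 -0.18  0.53] T [ 0.006 -0.017  0.004] w 94.79 j [ 0.5  -0.47  2.   -0.    1.61 -0.97]
t 2.2 F [ 0.41 -0.18  0.53] w 0.998 dist 0.3597 rot [  0.12 -11.95  -0.03]
{"dx":-0.67,"dy":-0.16,"dz":-0.20,"ax":0.00,"ay":-0.15,"az":-0.00} 
{"dx":-0.67,"dy":-0.16,"dz":-0.19,"ax":0.00,"ay":-0.15,"az":-0.00} 
{"dx":-0.68,"dy":-0.16,"dz":-0.17,"ax":0.00,"ay":-0.15,"az":-0.00} 
{"dx":-0.68,"dy":-0.16,"dz":-0.16,"ax":0.00,"ay":-0.15,"az":-0.00} 
{"dx":-0.69,"dy":-0.16,"dz":-0.15,"ax":0.00,"ay":-0.15,"az":-0.00} 
{"dx":-0.69,"dy":-0.16,"dz":-0.13,"ax":0.00,"ay":-0.15,"az":-0.00} 
{"dx":-0.69,"dy":-0.16,"dz":-0.12,"ax":0.00,"ay":-0.15,"az":-0.00} 
{"dx":-0.69,"dy":-0.16,"dz":-0.10,"ax":0.00,"ay":-0.15,"az":-0.00} 
{"dx":-0.69,"dy":-0.16,"dz":-0.09,"ax":0.00,"ay":-0.15,"az":-0.00} 
{"dx":-0.70,"dy":-0.16,"dz":-0.07,"ax":0.00,"ay":-0.15,"az":-0.00}
```

```bash
python3 - <<'E'
from h import *
plan(S(-.101,-.0007,.322),ori(YAW,25),16)
E
```

```text
t 2.2 F [ 0.41 -0.18  0.53] w 0.998 dist 0.4904 rot [-64.62 -10.62  -6.8 ]
{"dx":-0.51,"dy":-0.00,"dz":-0.34,"ax":-0.50,"ay":-0.08,"az":-0.05} 
{"dx":-0.52,"dy":0.02,"dz":-0.33,"ax":-0.50,"ay":-0.08,"az":-0.05} 
{"dx":-0.52,"dy":0.03,"dz":-0.32,"ax":-0.50,"ay":-0.08,"az":-0.05} 
{"dx":-0.52,"dy":0.05,"dz":-0.31,"ax":-0.50,"ay":-0.08,"az":-0.05} 
{"dx":-0.53,"dy":0.07,"dz":-0.30,"ax":-0.50,"ay":-0.08,"az":-0.05} 
{"dx":-0.53,"dy":0.09,"dz":-0.29,"ax":-0.50,"ay":-0.08,"az":-0.05} 
{"dx":-0.54,"dy":0.10,"dz":-0.28,"ax":-0.50,"ay":-0.08,"az":-0.05} 
{"dx":-0.54,"dy":0.12,"dz":-0.26,"ax":-0.50,"ay":-0.08,"az":-0.05} 
{"dx":-0.54,"dy":0.13,"dz":-0.25,"ax":-0.50,"ay":-0.08,"az":-0.05} 
{"dx":-0.55,"dy":0.15,"dz":-0.23,"ax":-0.50,"ay":-0.08,"az":-0.05} 
{"dx":-0.55,"dy":0.16,"dz":-0.22,"ax":-0.50,"ay":-0.08,"az":-0.05} 
{"dx":-0.56,"dy":0.17,"dz":-0.20,"ax":-0.50,"ay":-0.08,"az":-0.05} 
{"dx":-0.56,"dy":0.18,"dz":-0.18,"ax":-0.50,"ay":-0.08,"az":-0.05} 
{"dx":-0.56,"dy":0.18,"dz":-0.16,"ax":-0.50,"ay":-0.08,"az":-0.05} 
{"dx":-0.57,"dy":0.19,"dz":-0.14,"ax":-0.50,"ay":-0.08,"az":-0.05} 
{"dx":-0.57,"dy":0.20,"dz":-0.12,"ax":-0.50,"ay":-0.08,"az":-0.05}
```

Request:
{"name": "drive_tool", "arguments": {
  "steps": [
    {"dx":-0.5,"dy":0,"dz":-0.35,"ax":-0.5,"ay":-0.1,"az":-0.05,"gripper":1},
    {"dx":-0.5,"dy":0,"dz":-0.35,"ax":-0.5,"ay":-0.1,"az":-0.05,"gripper":1},
    {"dx":-0.5,"dy":0.05,"dz":-0.3,"ax":-0.5,"ay":-0.1,"az":-0.05,"gripper":1},
    {"dx":-0.5,"dy":0.05,"dz":-0.3,"ax":-0.5,"ay":-0.1,"az":-0.05,"gripper":1},
    {"dx":-0.55,"dy":0.05,"dz":-0.3,"ax":-0.5,"ay":-0.1,"az":-0.05,"gripper":1},
    {"dx":-0.55,"dy":0.1,"dz":-0.3,"ax":-0.5,"ay":-0.1,"az":-0.05,"gripper":1},
    {"dx":-0.55,"dy":0.1,"dz":-0.3,"ax":-0.5,"ay":-0.1,"az":-0.05,"gripper":1},
    {"dx":-0.55,"dy":0.1,"dz":-0.25,"ax":-0.5,"ay":-0.1,"az":-0.05,"gripper":1},
    {"dx":-0.55,"dy":0.1,"dz":-0.25,"ax":-0.5,"ay":-0.1,"az":-0.05,"gripper":1},
    {"dx":-0.55,"dy":0.15,"dz":-0.25,"ax":-0.5,"ay":-0.1,"az":-0.05,"gripper":1}
  ]
}}

```text
time_s: 3.45
tool_pos: [0.4822, -0.0353, 0.3321]
orientation: [0.627, 0.666, -0.29, -0.282]
contact_force: [0.8, 0.1, -0.6]
width: 1.002
```

```bash
python3 - <<'E'
from h import *
where()
plan(S(-.111,-.0007,.327),ori(YAW,25),10)
E
```

```text
t 3.45 TCPstand [-161.1  162.9  332.1] world [ 0.4822 -0.0353  0.3321] lean 47.76 yaw 3.97 xroll [-0.055  0.998  0.013] F [ 0.75  0.06 -0.59] T [-0.062  0.451  0.014] w 95.23 j [-0.35 -0.81  2.29  0.34  1.   -2.06]
t 3.45 F [ 0.75  0.06 -0.59] w 1.002 dist 0.1712 rot [-22.74  -2.35  -1.94]
{"dx":-0.32,"dy":0.08,"dz":-0.08,"ax":-0.28,"ay":-0.03,"az":-0.02} 
{"dx":-0.32,"dy":0.09,"dz":-0.08,"ax":-0.28,"ay":-0.03,"az":-0.02} 
{"dx":-0.32,"dy":0.09,"dz":-0.07,"ax":-0.28,"ay":-0.03,"az":-0.02} 
{"dx":-0.32,"dy":0.09,"dz":-0.07,"ax":-0.28,"ay":-0.03,"az":-0.02} 
{"dx":-0.32,"dy":0.09,"dz":-0.06,"ax":-0.28,"ay":-0.03,"az":-0.02} 
{"dx":-0.32,"dy":0.09,"dz":-0.06,"ax":-0.28,"ay":-0.03,"az":-0.02} 
{"dx":-0.33,"dy":0.09,"dz":-0.05,"ax":-0.28,"ay":-0.03,"az":-0.02} 
{"dx":-0.33,"dy":0.09,"dz":-0.05,"ax":-0.28,"ay":-0.03,"az":-0.02} 
{"dx":-0.33,"dy":0.09,"dz":-0.04,"ax":-0.28,"ay":-0.03,"az":-0.02} 
{"dx":-0.33,"dy":0.09,"dz":-0.04,"ax":-0.28,"ay":-0.03,"az":-0.02}
```

Request:
{"name": "drive_tool", "arguments": {
  "steps": [
    {"dx":-0.3,"dy":0.1,"dz":-0.1,"ax":-0.3,"ay":0,"az":0,"gripper":1},
    {"dx":-0.3,"dy":0.1,"dz":-0.1,"ax":-0.3,"ay":0,"az":0,"gripper":1},
    {"dx":-0.3,"dy":0.1,"dz":-0.1,"ax":-0.3,"ay":-0.05,"az":-0.05,"gripper":1},
    {"dx":-0.3,"dy":0.1,"dz":-0.1,"ax":-0.3,"ay":-0.05,"az":-0.05,"gripper":1},
    {"dx":-0.3,"dy":0.1,"dz":-0.05,"ax":-0.3,"ay":-0.05,"az":-0.05,"gripper":1},
    {"dx":-0.35,"dy":0.1,"dz":-0.05,"ax":-0.3,"ay":-0.05,"az":-0.05,"gripper":1},
    {"dx":-0.35,"dy":0.1,"dz":-0.05,"ax":-0.3,"ay":-0.05,"az":-0.05,"gripper":1},
    {"dx":-0.35,"dy":0.1,"dz":-0.05,"ax":-0.3,"ay":-0.05,"az":0,"gripper":1},
    {"dx":-0.35,"dy":0.1,"dz":-0.05,"ax":-0.3,"ay":0,"az":0,"gripper":1},
    {"dx":-0.35,"dy":0.1,"dz":0,"ax":-0.15,"ay":0,"az":0,"gripper":1}
  ]
}}

```text
time_s: 4.7
tool_pos: [0.5547, -0.1816, 0.3466]
orientation: [0.662, 0.715, -0.162, -0.156]
contact_force: [0.5, 0.4, 0.3]
width: 1.002
```

```bash
python3 - <<'E'
from h import *
where()
plan(S(-.111,-.0007,.327),ori(YAW,25),1)
snap('wrist','w1')
E
```

```text
t 4.7 TCPstand [-104.6    9.7  346.6] world [ 0.5547 -0.1816  0.3466] lean 26.02 yaw 4.58 xroll [-0.076  0.997  0.008] F [0.53 0.35 0.29] T [-0.017  0.565  0.007] w 95.18 j [-0.76 -0.58  2.29  1.09  0.85 -2.91]
t 4.7 F [0.53 0.35 0.29] w 1.002 dist 0.0231 rot [-1.01 -1.19 -1.37]
{"dx":-0.22,"dy":0.06,"dz":0.40,"ax":-0.13,"ay":-0.15,"az":-0.17}
```

View pics/w1.png

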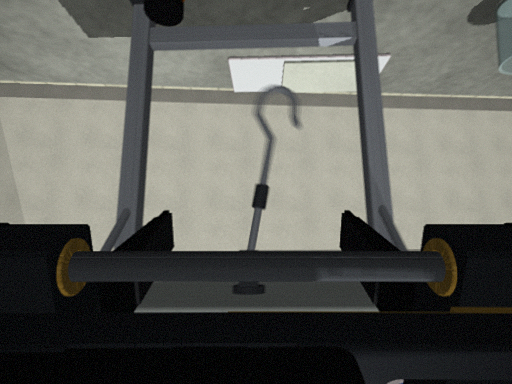

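Request:
{"name": "drive_tool", "arguments": {
  "steps": [
    {"dx":0,"dy":0,"dz":0,"ax":0,"ay":1,"az":0,"gripper":1},
    {"dx":0,"dy":0,"dz":0,"ax":0,"ay":1,"az":0,"gripper":1},
    {"dx":0,"dy":0,"dz":0,"ax":0,"ay":1,"az":0,"gripper":1},
    {"dx":0,"dy":0,"dz":0,"ax":0,"ay":1,"az":0,"gripper":1},
    {"dx":0,"dy":0,"dz":0,"ax":0,"ay":1,"az":0,"gripper":1},
    {"dx":0,"dy":0,"dz":0,"ax":0,"ay":1,"az":0,"gripper":1},
    {"dx":0,"dy":0,"dz":0,"ax":0,"ay":1,"az":0,"gripper":1},
    {"dx":0,"dy":0,"dz":0,"ax":0,"ay":1,"az":0,"gripper":1},
    {"dx":0,"dy":0,"dz":0,"ax":0,"ay":1,"az":0,"gripper":1},
    {"dx":0,"dy":0,"dz":0,"ax":0,"ay":1,"az":0,"gripper":1}
  ]
}}

```text
time_s: 6.0
tool_pos: [0.558, -0.1775, 0.3583]
orientation: [0.605, 0.442, 0.311, -0.585]
contact_force: [0.2, 0.4, -0.7]
width: 1.003
```

Request:
{"name": "drive_tool", "arguments": {
  "steps": [
    {"dx":0,"dy":0,"dz":0,"ax":0,"ay":1,"az":0,"gripper":1},
    {"dx":0,"dy":0,"dz":0,"ax":0,"ay":1,"az":0,"gripper":1},
    {"dx":0,"dy":0,"dz":0,"ax":0,"ay":1,"az":0,"gripper":1},
    {"dx":0,"dy":0,"dz":0,"ax":0,"ay":1,"az":0,"gripper":1},
    {"dx":0,"dy":0,"dz":0,"ax":0,"ay":1,"az":0,"gripper":1},
    {"dx":0,"dy":0,"dz":0,"ax":0,"ay":1,"az":0,"gripper":1},
    {"dx":0,"dy":0,"dz":0,"ax":0,"ay":1,"az":0,"gripper":1},
    {"dx":0,"dy":0,"dz":0,"ax":0,"ay":1,"az":0,"gripper":1},
    {"dx":0,"dy":0,"dz":0,"ax":0,"ay":1,"az":0,"gripper":1},
    {"dx":0,"dy":0,"dz":0,"ax":0,"ay":1,"az":0,"gripper":1}
  ]
}}

```text
time_s: 7.25
tool_pos: [0.5604, -0.1716, 0.3693]
orientation: [-0.251, 0.046, -0.63, 0.734]
contact_force: [1.2, -0.6, -0.8]
width: 0.996
```

```bash
cat >> h.py <<'E'
def oriF(yaw,lean): return ori(yaw,lean)*R.from_rotvec([0,np.pi,0])
E
python3 - <<'E'
from h import *
where()
plan(S(-.111,-.0007,.327),oriF(YAW,25),5)
E
```

```text
t 7.25 TCPstand [-97.8  19.1 369.3] world [ 0.5604 -0.1716  0.3693] lean 25.25 yaw 5.11 xroll [ 0.203 -0.947  0.249] F [ 1.19 -0.58 -0.81] T [-0.121  0.622  0.02 ] w 94.66 j [-0.73 -0.6   2.27  1.07  0.86 -0.01]
t 7.25 F [ 1.19 -0.58 -0.81] w 0.996 dist 0.0485 rot [ 0.37 15.58  0.86]
{"dx":0.03,"dy":0.03,"dz":-0.19,"ax":0.01,"ay":0.39,"az":0.02} 
{"dx":0.04,"dy":0.03,"dz":-0.19,"ax":0.01,"ay":0.39,"az":0.02} 
{"dx":0.05,"dy":0.02,"dz":-0.19,"ax":0.01,"ay":0.39,"az":0.02} 
{"dx":0.06,"dy":0.02,"dz":-0.18,"ax":0.01,"ay":0.39,"az":0.02} 
{"dx":0.07,"dy":0.02,"dz":-0.18,"ax":0.01,"ay":0.39,"az":0.02}
```

Request:
{"name": "drive_tool", "arguments": {
  "steps": [
    {"dx":0.05,"dy":0,"dz":-0.2,"ax":0,"ay":0.4,"az":0,"gripper":1},
    {"dx":0.05,"dy":0,"dz":-0.2,"ax":0,"ay":0.4,"az":0,"gripper":1},
    {"dx":0.05,"dy":0,"dz":-0.2,"ax":0,"ay":0.4,"az":0,"gripper":1},
    {"dx":0.05,"dy":0,"dz":-0.2,"ax":0,"ay":0.4,"az":0,"gripper":1},
    {"dx":0.05,"dy":0,"dz":-0.2,"ax":0,"ay":0.4,"az":0,"gripper":1},
    {"dx":0,"dy":0,"dz":-0.05,"ax":0,"ay":0,"az":0,"gripper":1},
    {"dx":0,"dy":0,"dz":0,"ax":0,"ay":0,"az":0,"gripper":1},
    {"dx":0,"dy":0,"dz":0,"ax":0,"ay":0,"az":0,"gripper":1},
    {"dx":0,"dy":0,"dz":0,"ax":0,"ay":0,"az":0,"gripper":1},
    {"dx":0,"dy":0,"dz":0,"ax":0,"ay":0,"az":0,"gripper":1}
  ]
}}

```text
time_s: 8.5
tool_pos: [0.5401, -0.1947, 0.3225]
orientation: [-0.157, 0.151, -0.659, 0.719]
contact_force: [0.4, -0.2, 0.3]
width: 0.998
```

```bash
python3 - <<'E'
from h import *
where()
plan(S(.017,-.0007,.267),oriF(YAW,25),5)
for i in range(3): print(manip.read_state()['time_s']); snap('wrist',f'w2{i}')
E
```

```text
t 8.5 TCPstand [-120.5   -1.7  322.5] world [ 0.5401 -0.1947  0.3225] lean 25.21 yaw 5.14 xroll [ 0.085 -0.996 -0.01 ] F [ 0.4  -0.22  0.27] T [-0.112  0.683 -0.033] w 94.77 j [-0.82 -0.57  2.33  1.16  0.9   0.12]
t 8.5 F [ 0.4  -0.22  0.27] w 0.998 dist 0.1483 rot [ 0.21 -1.07  0.87]
{"dx":-0.01,"dy":0.59,"dz":0.03,"ax":0.01,"ay":-0.03,"az":0.02} 
{"dx":-0.01,"dy":0.59,"dz":0.03,"ax":0.01,"ay":-0.03,"az":0.02} 
{"dx":-0.01,"dy":0.59,"dz":0.03,"ax":0.01,"ay":-0.03,"az":0.02} 
{"dx":-0.01,"dy":0.59,"dz":0.03,"ax":0.01,"ay":-0.03,"az":0.02} 
{"dx":-0.01,"dy":0.59,"dz":0.03,"ax":0.01,"ay":-0.03,"az":0.02} 
8.5
8.55
8.6
```

View pics/w20.png

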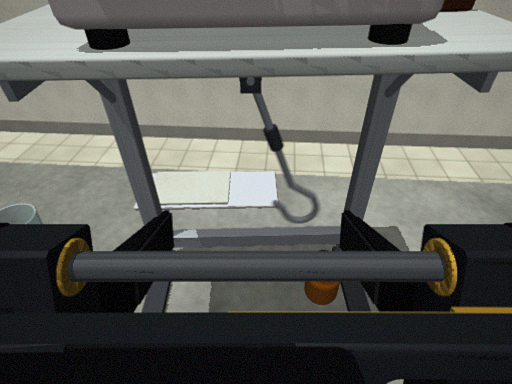

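```bash
python3 - <<'E'
from h import *
for i in range(3):
    im,d,P=load(f'w2{i}'); print(onhook('wrist',[[251,81],[251,90],[273,138],[90,0]],P).round(4), P[2][:3,3])
    cv2.imwrite(f'pics/w2c{i}.png',cv2.resize(im[60:230,180:340],None,fx=3.4,fy=3.4,interpolation=cv2.INTER_CUBIC)[:,:,::-1])
E
```

```text
[[-0.001   0.3614]
 [-0.0009  0.3541]
 [-0.0195  0.3097]
 [ 0.1048  0.4176]] [ 0.41500217 -0.20721659  0.45617168]
[[-0.001   0.3615]
 [-0.0009  0.3542]
 [-0.0195  0.3097]
 [ 0.1048  0.4177]] [ 0.41500094 -0.20722419  0.45619145]
[[-0.0011  0.3613]
 [-0.0009  0.354 ]
 [-0.0195  0.3096]
 [ 0.1048  0.4176]] [ 0.41498645 -0.20723921  0.45610263]
```

View pics/w2c0.png

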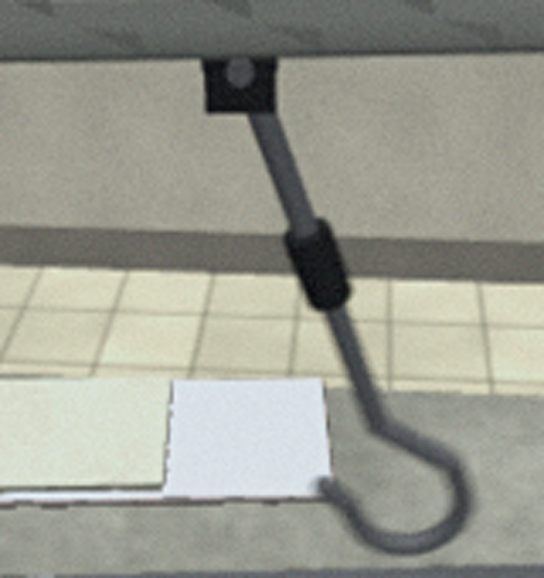

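Request:
{"name": "drive_tool", "arguments": {
  "steps": [
    {"dx":0,"dy":0.5,"dz":0.03,"ax":0,"ay":-0.03,"az":0.02,"gripper":1},
    {"dx":0,"dy":0.5,"dz":0.03,"ax":0,"ay":-0.03,"az":0.02,"gripper":1},
    {"dx":0,"dy":0.5,"dz":0.03,"ax":0,"ay":-0.03,"az":0.02,"gripper":1},
    {"dx":0,"dy":0.5,"dz":0.03,"ax":0,"ay":-0.03,"az":0.02,"gripper":1},
    {"dx":0,"dy":0.5,"dz":0.03,"ax":0,"ay":-0.02,"az":0.02,"gripper":1},
    {"dx":0,"dy":0.2,"dz":0,"ax":0,"ay":0,"az":0,"gripper":1},
    {"dx":0,"dy":0,"dz":0,"ax":0,"ay":0,"az":0,"gripper":1},
    {"dx":0,"dy":0,"dz":0,"ax":0,"ay":0,"az":0,"gripper":1},
    {"dx":0,"dy":0,"dz":0,"ax":0,"ay":0,"az":0,"gripper":1},
    {"dx":0,"dy":0,"dz":0,"ax":0,"ay":0,"az":0,"gripper":1}
  ]
}}

```text
time_s: 9.9
tool_pos: [0.6681, -0.1837, 0.2731]
orientation: [-0.163, 0.143, -0.654, 0.725]
contact_force: [-0.6, 0.6, -0.0]
width: 1.003
```

```bash
python3 - <<'E'
from h import *
where()
plan(S(.017,-.0008,.267),oriF(YAW,25),1)
snap('wrist','w3'); snap('scene','s30')
E
```

```text
t 9.9 TCPstand [  7.9  -4.4 273.1] world [ 0.6681 -0.1837  0.2731] lean 25.04 yaw 5.8 xroll [ 0.103 -0.995  0.005] F [-0.63  0.61 -0.05] T [-0.076  0.64   0.05 ] w 95.26 j [-0.6  -0.22  2.18  1.34  0.64 -0.07]
t 9.9 F [-0.63  0.61 -0.05] w 1.003 dist 0.0115 rot [0.04 0.19 0.27]
{"dx":-0.07,"dy":0.22,"dz":-0.03,"ax":0.00,"ay":0.02,"az":0.03}
```

View pics/w3.png

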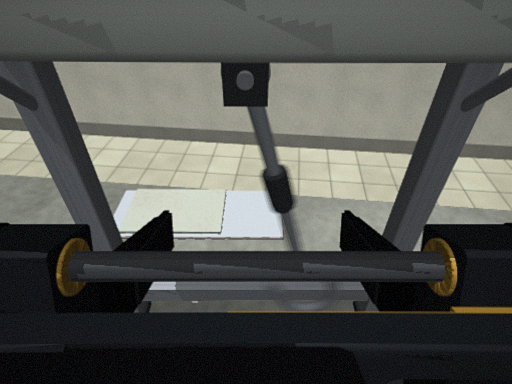

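View pics/s30.png

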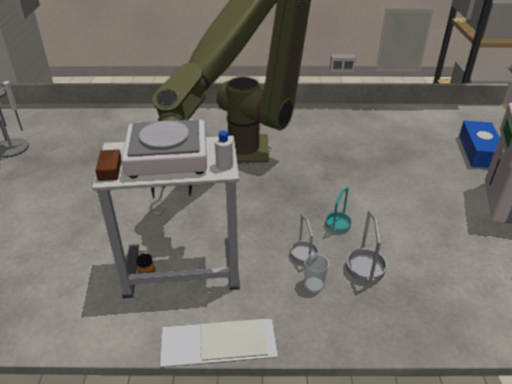

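Request:
{"name": "drive_tool", "arguments": {
  "steps": [
    {"dx":-0.07,"dy":0.2,"dz":0,"ax":0,"ay":0,"az":0,"gripper":1},
    {"dx":0,"dy":0,"dz":0,"ax":0,"ay":0,"az":0,"gripper":0.8},
    {"dx":0,"dy":0,"dz":0,"ax":0,"ay":0,"az":0,"gripper":0.7},
    {"dx":0,"dy":0,"dz":0,"ax":0,"ay":0,"az":0,"gripper":0.6},
    {"dx":0,"dy":0,"dz":0,"ax":0,"ay":0,"az":0,"gripper":0.5},
    {"dx":0,"dy":0,"dz":0,"ax":0,"ay":0,"az":0,"gripper":0.45},
    {"dx":0,"dy":0,"dz":0,"ax":0,"ay":0,"az":0,"gripper":0.4},
    {"dx":0,"dy":0,"dz":0,"ax":0,"ay":0,"az":0,"gripper":0.35},
    {"dx":0,"dy":0,"dz":0,"ax":0,"ay":0,"az":0,"gripper":0.3},
    {"dx":0,"dy":0,"dz":0,"ax":0,"ay":0,"az":0,"gripper":0.3}
  ]
}}

```text
time_s: 11.25
tool_pos: [0.6774, -0.179, 0.2686]
orientation: [-0.163, 0.143, -0.654, 0.725]
contact_force: [-0.3, -0.1, 0.0]
width: 0.3
```

```bash
python3 - <<'E'
from h import *
where()
snap('wrist','w4')
E
```

```text
t 11.25 TCPstand [ 17.7  -0.7 268.6] world [ 0.6774 -0.179   0.2686] lean 25.03 yaw 5.79 xroll [ 0.103 -0.995  0.005] F [-0.32 -0.13  0.02] T [-0.145  0.654  0.044] w 28.49 j [-0.58 -0.2   2.17  1.36  0.62 -0.08]
```

View pics/w4.png

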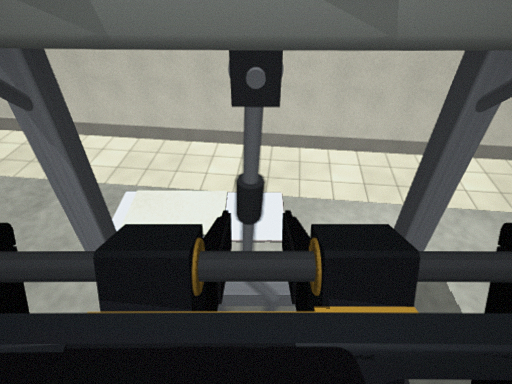

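Request:
{"name": "drive_tool", "arguments": {
  "steps": [
    {"dx":0,"dy":0,"dz":0,"ax":0,"ay":0,"az":0,"gripper":0.25},
    {"dx":0,"dy":0,"dz":0,"ax":0,"ay":0,"az":0,"gripper":0.22},
    {"dx":0,"dy":0,"dz":0,"ax":0,"ay":0,"az":0,"gripper":0.19},
    {"dx":0,"dy":0,"dz":0,"ax":0,"ay":0,"az":0,"gripper":0.16},
    {"dx":0,"dy":0,"dz":0,"ax":0,"ay":0,"az":0,"gripper":0.14},
    {"dx":0,"dy":0,"dz":0,"ax":0,"ay":0,"az":0,"gripper":0.12},
    {"dx":0,"dy":0,"dz":0,"ax":0,"ay":0,"az":0,"gripper":0.11},
    {"dx":0,"dy":0,"dz":0,"ax":0,"ay":0,"az":0,"gripper":0.1},
    {"dx":0,"dy":0,"dz":0,"ax":0,"ay":0,"az":0,"gripper":0.1},
    {"dx":0,"dy":0,"dz":0,"ax":0,"ay":0,"az":0,"gripper":0.1}
  ]
}}

```text
time_s: 12.55
tool_pos: [0.6773, -0.1789, 0.2686]
orientation: [-0.163, 0.143, -0.654, 0.725]
contact_force: [0.4, -0.1, -0.2]
width: 0.1
```

```bash
python3 - <<'E'
from h import *
where()
for i in range(3): snap('wrist',f'w5{i}')
cv2.imwrite('pics/w5c.png',np.hstack([cv2.resize(load(f'w5{i}')[0][60:310,190:320],None,fx=2,fy=2,interpolation=cv2.INTER_CUBIC) for i in range(3)])[:,:,::-1])
E
```

```text
t 12.55 TCPstand [ 17.7  -0.6 268.6] world [ 0.6773 -0.1789  0.2686] lean 25.03 yaw 5.81 xroll [ 0.104 -0.995  0.005] F [ 0.4  -0.13 -0.24] T [-0.077  0.615  0.009] w 9.46 j [-0.58 -0.2   2.17  1.36  0.62 -0.08]
```

View pics/w5c.png

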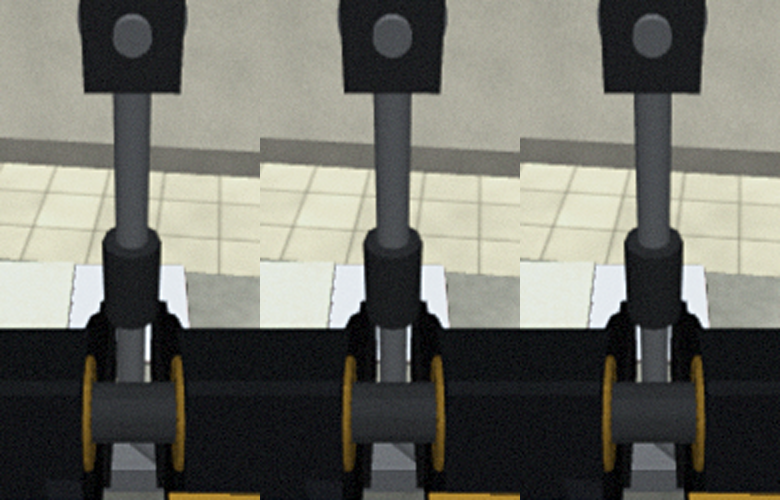

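Request:
{"name": "drive_tool", "arguments": {
  "steps": [
    {"dx":0,"dy":0,"dz":0,"ax":0,"ay":0,"az":0,"gripper":0.09},
    {"dx":0,"dy":0,"dz":0,"ax":0,"ay":0,"az":0,"gripper":0.085},
    {"dx":0,"dy":0,"dz":0,"ax":0,"ay":0,"az":0,"gripper":0.085},
    {"dx":0,"dy":0,"dz":0,"ax":0,"ay":0,"az":0,"gripper":0.085},
    {"dx":0,"dy":0,"dz":0,"ax":0,"ay":0,"az":0,"gripper":0.085},
    {"dx":0,"dy":0,"dz":0,"ax":0,"ay":0,"az":0,"gripper":0.085},
    {"dx":0,"dy":0,"dz":0,"ax":0,"ay":0,"az":0,"gripper":0.085},
    {"dx":0,"dy":0,"dz":0,"ax":0,"ay":0,"az":0,"gripper":0.09},
    {"dx":0,"dy":0,"dz":0,"ax":0,"ay":0,"az":0,"gripper":0.1},
    {"dx":0,"dy":0,"dz":0,"ax":0,"ay":0,"az":0,"gripper":0.11}
  ]
}}

```text
time_s: 13.95
tool_pos: [0.6773, -0.1789, 0.2686]
orientation: [-0.163, 0.143, -0.654, 0.725]
contact_force: [0.6, -0.0, 0.0]
width: 0.108
```

Request:
{"name": "drive_tool", "arguments": {
  "steps": [
    {"dx":0,"dy":0,"dz":0,"ax":0,"ay":0,"az":0,"gripper":0.13},
    {"dx":0,"dy":0,"dz":0,"ax":0,"ay":0,"az":0,"gripper":0.16},
    {"dx":0,"dy":0,"dz":0,"ax":0,"ay":0,"az":0,"gripper":0.2},
    {"dx":0,"dy":0,"dz":0,"ax":0,"ay":0,"az":0,"gripper":0.25},
    {"dx":0,"dy":0,"dz":0,"ax":0,"ay":0,"az":0,"gripper":0.3},
    {"dx":0,"dy":0,"dz":0,"ax":0,"ay":0,"az":0,"gripper":0.4},
    {"dx":0,"dy":0,"dz":0,"ax":0,"ay":0,"az":0,"gripper":0.5},
    {"dx":0,"dy":0,"dz":0,"ax":0,"ay":0,"az":0,"gripper":0.6},
    {"dx":0,"dy":0,"dz":0,"ax":0,"ay":0,"az":0,"gripper":0.6},
    {"dx":0,"dy":0,"dz":0,"ax":0,"ay":0,"az":0,"gripper":0.6}
  ]
}}

```text
time_s: 15.2
tool_pos: [0.6773, -0.179, 0.2686]
orientation: [-0.163, 0.143, -0.654, 0.725]
contact_force: [-0.6, -0.1, 0.1]
width: 0.597
```

```bash
python3 - <<'E'
from h import *
where()
for i in range(8): snap('wrist',f'w6{i}')
cv2.imwrite('pics/w6c.png',np.hstack([cv2.resize(load(f'w6{i}')[0][60:260,220:290],None,fx=1.4,fy=2.4,interpolation=cv2.INTER_CUBIC) for i in range(8)])[:,:,::-1])
for i in range(8):
    im,d,P=load(f'w6{i}'); g=im[185:215,225:285].mean(2).mean(0); w=np.clip(90-g,0,None); print((w*np.arange(225,285)).sum()/w.sum())
E
```

```text
t 15.2 TCPstand [ 17.7  -0.6 268.6] world [ 0.6773 -0.179   0.2686] lean 25.04 yaw 5.81 xroll [ 0.103 -0.995  0.005] F [-0.55 -0.12  0.08] T [-0.083  0.66   0.01 ] w 56.73 j [-0.58 -0.2   2.17  1.36  0.62 -0.08]
254.36411433939125
254.4190863526452
254.47376101880155
254.67087818325024
254.8703662202067
254.9598325808259
255.0309841361749
255.09955619842856
```

View pics/w6c.png

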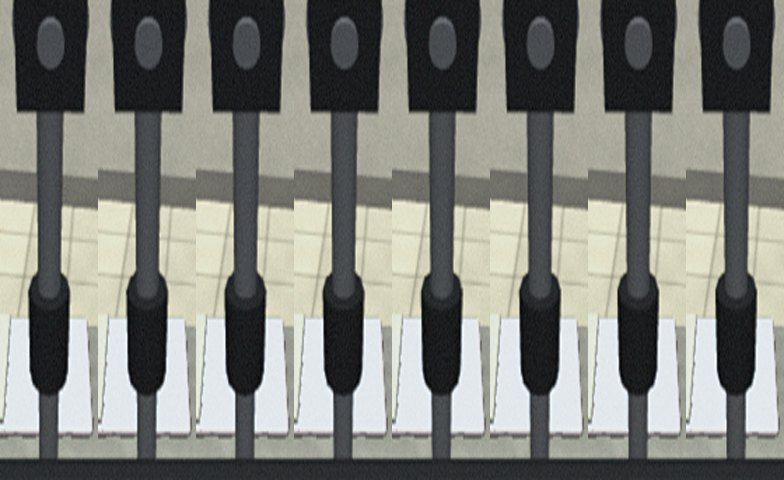

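```bash
python3 - <<'E'
from h import *
plan(S(-.10,-.0007,.325),oriF(YAW,25),1)
E
```

```text
t 15.6 F [-0.62  0.01  0.42] w 0.602 dist 0.1305 rot [0.04 0.19 0.26]
{"dx":0.01,"dy":-2.61,"dz":0.03,"ax":0.00,"ay":0.02,"az":0.03} BAD
```

Request:
{"name": "drive_tool", "arguments": {
  "steps": [
    {"dx":0,"dy":-0.2,"dz":0,"ax":0,"ay":0,"az":0,"gripper":0.6},
    {"dx":0,"dy":-0.4,"dz":0,"ax":0,"ay":0,"az":0,"gripper":0.6},
    {"dx":0,"dy":-0.5,"dz":0,"ax":0,"ay":0,"az":0,"gripper":0.6},
    {"dx":0,"dy":-0.5,"dz":0,"ax":0,"ay":0,"az":0,"gripper":0.6},
    {"dx":0,"dy":-0.5,"dz":0,"ax":0,"ay":0,"az":0,"gripper":0.6},
    {"dx":-0.2,"dy":-0.4,"dz":0,"ax":0,"ay":0,"az":0,"gripper":0.6},
    {"dx":-0.5,"dy":0,"dz":-0.1,"ax":0,"ay":0,"az":0,"gripper":0.6},
    {"dx":-0.8,"dy":0,"dz":-0.1,"ax":0,"ay":0,"az":0,"gripper":0.6},
    {"dx":-0.8,"dy":0,"dz":-0.1,"ax":0,"ay":0,"az":0,"gripper":0.6},
    {"dx":-0.8,"dy":0,"dz":-0.1,"ax":0,"ay":0,"az":0,"gripper":0.6}
  ]
}}

```text
time_s: 16.85
tool_pos: [0.533, -0.038, 0.3068]
orientation: [-0.162, 0.142, -0.658, 0.722]
contact_force: [-0.3, -0.0, -0.7]
width: 0.597
```

```bash
cat >> h.py <<'E'
PY=np.radians(12.8); PC=np.array([.627,.200,0]); PX=np.array([np.cos(PY),np.sin(PY),0])
def panTCP(px,z,lean,ahead,yaw=PY):
    l=np.radians(lean); return PC+px*PX+np.array([0,0,z])+ahead*(np.cos(l)*PX-np.sin(l)*np.array([0,0,1]))
E
python3 - <<'E'
from h import *
where()
print(panTCP(-.033,.136,25,.015))
plan(panTCP(-.033,.136+.09,25,.015),oriF(PY,25),10)
# hook from scene
snap('scene','s40'); im,d,P=snap('top','t40')
E
```

```text
t 16.85 TCPstand [-110.8  154.9  306.8] world [ 0.533  -0.038   0.3068] lean 24.9 yaw 5.21 xroll [ 0.094 -0.996  0.008] F [-0.28 -0.02 -0.72] T [-0.086  0.68  -0.008] w 56.73 j [-0.42 -0.84  2.5   0.9   0.6   0.52]
[0.60807685 0.19570077 0.12966073]
t 16.85 F [-0.28 -0.02 -0.72] w 0.597 dist 0.2604 rot [-0.07 -2.71  6.89]
{"dx":-0.45,"dy":0.25,"dz":-0.07,"ax":-0.00,"ay":-0.03,"az":0.09} 
{"dx":-0.45,"dy":0.25,"dz":-0.07,"ax":-0.00,"ay":-0.03,"az":0.09} 
{"dx":-0.45,"dy":0.26,"dz":-0.07,"ax":-0.00,"ay":-0.03,"az":0.09} 
{"dx":-0.44,"dy":0.26,"dz":-0.07,"ax":-0.00,"ay":-0.03,"az":0.09} 
{"dx":-0.44,"dy":0.27,"dz":-0.06,"ax":-0.00,"ay":-0.03,"az":0.09} 
{"dx":-0.44,"dy":0.27,"dz":-0.06,"ax":-0.00,"ay":-0.03,"az":0.09} 
{"dx":-0.44,"dy":0.28,"dz":-0.06,"ax":-0.00,"ay":-0.03,"az":0.09} 
{"dx":-0.43,"dy":0.28,"dz":-0.06,"ax":-0.00,"ay":-0.03,"az":0.09} 
{"dx":-0.43,"dy":0.29,"dz":-0.06,"ax":-0.00,"ay":-0.03,"az":0.09} 
{"dx":-0.43,"dy":0.30,"dz":-0.05,"ax":-0.00,"ay":-0.03,"az":0.09}
```

View pics/s40.png

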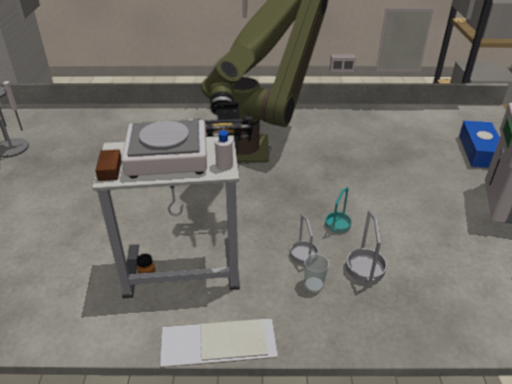

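Request:
{"name": "drive_tool", "arguments": {
  "steps": [
    {"dx":-0.7,"dy":0,"dz":-0.1,"ax":0,"ay":-0.03,"az":0.1,"gripper":0.6},
    {"dx":-0.7,"dy":0.1,"dz":-0.1,"ax":0,"ay":-0.03,"az":0.1,"gripper":0.6},
    {"dx":-0.7,"dy":0.2,"dz":-0.1,"ax":0,"ay":-0.03,"az":0.1,"gripper":0.6},
    {"dx":-0.7,"dy":0.3,"dz":-0.1,"ax":0,"ay":-0.03,"az":0.1,"gripper":0.6},
    {"dx":-0.6,"dy":0.4,"dz":-0.1,"ax":0,"ay":-0.03,"az":0.1,"gripper":0.6},
    {"dx":-0.5,"dy":0.4,"dz":-0.1,"ax":0,"ay":-0.03,"az":0.1,"gripper":0.6},
    {"dx":-0.3,"dy":0.4,"dz":-0.1,"ax":0,"ay":-0.03,"az":0.1,"gripper":0.6},
    {"dx":-0.2,"dy":0.4,"dz":0,"ax":0,"ay":-0.03,"az":0.1,"gripper":0.6},
    {"dx":0,"dy":0.3,"dz":0,"ax":0,"ay":-0.03,"az":0.05,"gripper":0.6},
    {"dx":0,"dy":0.2,"dz":0,"ax":0,"ay":0,"az":0,"gripper":0.6}
  ]
}}

```text
time_s: 18.2
tool_pos: [0.5603, 0.1656, 0.2669]
orientation: [-0.197, 0.169, -0.587, 0.767]
contact_force: [-0.1, -0.4, -0.3]
width: 0.599
```

```bash
python3 - <<'E'
from h import *
where()
plan(panTCP(-.033,.136+.06,25,.015),oriF(PY,25),4)
snap('wrist','w7')
E
```

```text
t 18.2 TCPstand [-62.1 354.4 266.9] world [0.5603 0.1656 0.2669] lean 30.01 yaw 15.6 xroll [ 0.253 -0.967 -0.028] F [-0.12 -0.38 -0.28] T [-0.197  0.598 -0.003] w 56.93 j [ 0.14 -0.61  2.41  0.38  0.32  1.17]
t 18.2 F [-0.12 -0.38 -0.28] w 0.599 dist 0.0957 rot [ 5.05 -0.54 -2.41]
{"dx":-0.07,"dy":0.43,"dz":-0.20,"ax":0.16,"ay":-0.02,"az":-0.08} 
{"dx":-0.08,"dy":0.42,"dz":-0.21,"ax":0.16,"ay":-0.02,"az":-0.08} 
{"dx":-0.08,"dy":0.42,"dz":-0.22,"ax":0.16,"ay":-0.02,"az":-0.08} 
{"dx":-0.09,"dy":0.41,"dz":-0.23,"ax":0.16,"ay":-0.02,"az":-0.08}
```

View pics/w7.png

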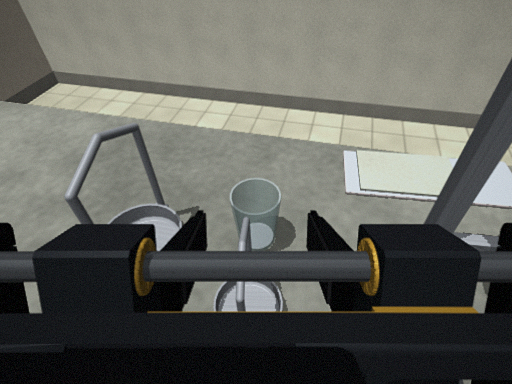

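```bash
cat > kin.py <<'E'
import numpy as np
from scipy.optimize import least_squares
from scipy.spatial.transform import Rotation as R
D=[([1.092391,.124526,1.651670,0,1.367490,-.082631],[.25033861,.59916443,.21337626],[.58889811,.39129477,-.39259051,-.58818374]),
([.5,-.47,2.,0,1.61,-.97],[.3339,.2438,.3176],[.526,.474,-.473,-.524]),
([-.35,-.81,2.29,.34,1.,-2.06],[.4822,-.0353,.3321],[.627,.666,-.29,-.282]),
([-.76,-.58,2.29,1.09,.85,-2.91],[.5547,-.1816,.3466],[.662,.715,-.162,-.156]),
([-.73,-.6,2.27,1.07,.86,-.01],[.5604,-.1716,.3693],[-.251,.046,-.63,.734]),
([-.82,-.57,2.33,1.16,.9,.12],[.5401,-.1947,.3225],[-.157,.151,-.659,.719]),
([-.6,-.22,2.18,1.34,.64,-.07],[.6681,-.1837,.2731],[-.163,.143,-.654,.725]),
([-.42,-.84,2.5,.9,.6,.52],[.533,-.038,.3068],[-.162,.142,-.658,.722]),
([.14,-.61,2.41,.38,.32,1.17],[.5603,.1656,.2669],[-.197,.169,-.587,.767])]
def fk(q,p):
    h,r0,a2,a3,b3,lat,L=p[:7]
    Rz=R.from_euler('z',q[0]); 
    rho=r0+a2*np.sin(q[1])+a3*np.sin(q[1]+q[2])+b3*np.cos(q[1]+q[2])
    z=h+a2*np.cos(q[1])+a3*np.cos(q[1]+q[2])-b3*np.sin(q[1]+q[2])
    C=Rz.apply([rho,lat,z])
    Rr=Rz*R.from_euler('y',q[1]+q[2])*R.from_euler('z',p[8]*q[3])*R.from_euler('y',q[4])*R.from_euler('z',p[9]*q[5]+p[7])
    Tm=Rr*R.from_matrix(np.array([[1,0,0],[0,0,-1],[0,1,0]]).T) # tool: y->approach(z)
    A=Rr.apply([0,0,1]); return C+L*A,Rr
BEST=None
def fit():
    best=None
    for s4 in(1,-1):
     for s6 in(1,-1):
      # orientation const: find M
      def rots(): return [fk(q,[0]*7+[0,s4,s6])[1].inv()*R.from_quat(o) for q,_,o in D]
      Ms=rots(); M=R.concatenate(Ms).mean(); e=max((M.inv()*m).magnitude() for m in Ms)
      if best is None or e<best[0]: best=(e,s4,s6,M)
    e,s4,s6,M=best
    f=lambda p:np.concatenate([fk(q,list(p)+[0,s4,s6])[0]-np.array(t) for q,t,_ in D])
    r=least_squares(f,[.35,0,.4,.4,0,.05,.29]); return e,s4,s6,M,r.x,np.abs(r.fun).max()
E_,S4,S6,M,PP,res=fit()
P10=list(PP)+[0,S4,S6]
LO=np.array([-2.61,-1.02,.03,-1.35,.32,-2.91]);HI=np.array([2.61,2.33,2.71,4.49,2.68,2.91])
def FK(q): t,r=fk(q,P10); return t,r*M
def IK(t,rot,q0):
    def f(q):
        a,b=FK(q); return np.r_[(a-t)*10,(b.inv()*rot).as_rotvec()]
    r=least_squares(f,np.clip(q0,LO+.01,HI-.01),bounds=(LO,HI)); return r.x,np.linalg.norm(r.fun)
if __name__=='__main__':
    print(E_,S4,S6,M.as_matrix().round(2),PP.round(4),res)
E
python3 kin.py
```

```text
0.009967724574879537 1 1 [[-1. -0. -0.]
 [-0.  0.  1.]
 [-0.  1. -0.]] [0.2268 0.0061 0.4543 0.6078 0.0468 0.0527 0.2934] 0.003784787680684021
```

```bash
python3 - <<'E'
from h import *
from kin import *
q0=manip.read_state()['joints']
for flip in (1,0):
  for lean in (25,30,35,40,45,50,55,60):
    f=oriF if flip else ori
    out=[]
    for t,rot in [(panTCP(-.033,.136,lean,.015),f(PY,lean)),(panTCP(-.033,.236,lean,.015),f(PY,lean)),
      (S(-.033+.015*np.cos(np.radians(lean))-.15,.05,.236),f(YAW,lean)),(S(-.033+.015*np.cos(np.radians(lean)),.05,.236-.01),f(YAW,lean)),(S(-.033+.015*np.cos(np.radians(lean)),0,.191-.01),f(YAW,lean))]:
      b=None
      for st in (q0, np.r_[q0[:3],0,.6,-1.8],[-.5,-.3,2.2,1,.7,-2],[-.5,-.3,2.2,1,.7,0]):
        q,e=IK(t,rot,st)
        if b is None or e<b[1]: b=(q,e)
      m=np.minimum(b[0]-LO,HI-b[0]); out.append((round(b[1],3),int(m.argmin())+1,round(m.min(),2),b[0][5].round(2)))
    print(flip,lean,*out)
E
```

```text
1 25 (np.float64(0.042), 5, np.float64(0.0), np.float64(-1.6)) (np.float64(0.19), 5, np.float64(0.0), np.float64(-0.03)) (np.float64(0.0), 3, np.float64(0.15), np.float64(-0.01)) (np.float64(0.0), 5, np.float64(0.26), np.float64(-0.18)) (np.float64(0.0), 5, np.float64(0.34), np.float64(-0.39))
1 30 (np.float64(0.127), 5, np.float64(0.0), np.float64(-1.65)) (np.float64(0.129), 5, np.float64(0.0), np.float64(1.59)) (np.float64(0.0), 3, np.float64(0.19), np.float64(0.11)) (np.float64(0.0), 5, np.float64(0.25), np.float64(0.04)) (np.float64(0.0), 5, np.float64(0.3), np.float64(-0.2))
1 35 (np.float64(0.201), 5, np.float64(0.0), np.float64(0.35)) (np.float64(0.044), 5, np.float64(0.0), np.float64(1.59)) (np.float64(0.0), 3, np.float64(0.23), np.float64(0.24)) (np.float64(0.0), 5, np.float64(0.26), np.float64(0.25)) (np.float64(0.0), 5, np.float64(0.29), np.float64(0.01))
1 40 (np.float64(0.12), 5, np.float64(0.0), np.float64(1.6)) (np.float64(0.0), 5, np.float64(0.06), np.float64(1.59)) (np.float64(0.0), 3, np.float64(0.28), np.float64(0.35)) (np.float64(0.0), 5, np.float64(0.3), np.float
[... 2894 characters left out ...]
.float64(0.0), 5, np.float64(0.41), np.float64(-2.42)) (np.float64(0.0), 6, np.float64(0.31), np.float64(-2.6))
0 55 (np.float64(0.0), 5, np.float64(0.18), np.float64(-1.56)) (np.float64(0.0), 5, np.float64(0.38), np.float64(-1.56)) (np.float64(0.0), 3, np.float64(0.42), np.float64(-2.48)) (np.float64(0.0), 5, np.float64(0.49), np.float64(-2.31)) (np.float64(0.0), 6, np.float64(0.43), np.float64(-2.48))
0 60 (np.float64(0.0), 5, np.float64(0.29), np.float64(-1.56)) (np.float64(0.0), 5, np.float64(0.48), np.float64(-1.56)) (np.float64(0.0), 3, np.float64(0.47), np.float64(-2.4)) (np.float64(0.0), 5, np.float64(0.56), np.float64(-2.23)) (np.float64(0.0), 5, np.float64(0.51), np.float64(-2.37))
```

```bash
cat >> h.py <<'E'
def path(poses):  # list of (p,R); start = measured
    s=manip.read_state(); p=s['tool_pos']; r=R.from_quat(s['orientation'])
    for (a,b) in poses:
        d=r.inv().apply(a-p)/.05; v=np.degrees((r.inv()*b).as_rotvec())/8
        print('%.2f %.2f %.2f | %.2f %.2f %.2f'%(*d,*v),'BAD' if max(abs(np.r_[d,v]))>1 else ''); p,r=a,b
E
python3 - <<'E'
from h import *
s=manip.read_state(); p0=s['tool_pos']
pT=panTCP(-.033,.136+.10,52,.015)
L=[]
for i in range(1,21):
    f=min(1,i/16); L.append((p0+(pT-p0)*f, ori(np.radians(15.6)+(PY-np.radians(15.6))*f,30+22*f)*R.from_rotvec([0,np.radians(180-7.85*i),0])))
path(L)
E
```

```text
-0.02 0.08 -0.02 | -0.17 -1.20 -0.01 BAD
-0.02 0.08 -0.01 | -0.17 -0.97 0.02 
-0.02 0.08 -0.01 | -0.17 -0.97 0.04 
-0.02 0.08 -0.00 | -0.16 -0.97 0.06 
-0.02 0.08 0.00 | -0.15 -0.97 0.09 
-0.02 0.08 0.01 | -0.14 -0.97 0.11 
-0.02 0.08 0.01 | -0.12 -0.97 0.12 
-0.01 0.08 0.02 | -0.10 -0.97 0.14 
-0.01 0.08 0.02 | -0.08 -0.97 0.15 
-0.01 0.08 0.02 | -0.06 -0.97 0.16 
-0.00 0.08 0.02 | -0.04 -0.97 0.17 
0.00 0.08 0.02 | -0.01 -0.97 0.17 
0.01 0.08 0.02 | 0.01 -0.97 0.17 
0.01 0.08 0.02 | 0.03 -0.96 0.17 
0.02 0.08 0.02 | 0.06 -0.96 0.16 
0.02 0.08 0.02 | 0.08 -0.96 0.15 
0.00 0.00 0.00 | 0.00 -0.98 0.00 
0.00 0.00 0.00 | -0.00 -0.98 -0.00 
0.00 0.00 0.00 | 0.00 -0.98 -0.00 
0.00 0.00 0.00 | 0.00 -0.98 0.00
```

Request:
{"name": "drive_tool", "arguments": {
  "steps": [
    {"dx":0,"dy":0.1,"dz":0,"ax":-0.2,"ay":-1,"az":0,"gripper":0.6},
    {"dx":0,"dy":0.1,"dz":0,"ax":-0.2,"ay":-1,"az":0,"gripper":0.6},
    {"dx":0,"dy":0.1,"dz":0,"ax":-0.2,"ay":-1,"az":0.05,"gripper":0.6},
    {"dx":0,"dy":0.1,"dz":0,"ax":-0.15,"ay":-1,"az":0.05,"gripper":0.6},
    {"dx":0,"dy":0.1,"dz":0,"ax":-0.15,"ay":-1,"az":0.1,"gripper":0.6},
    {"dx":0,"dy":0.1,"dz":0,"ax":-0.15,"ay":-1,"az":0.1,"gripper":0.6},
    {"dx":0,"dy":0.1,"dz":0,"ax":-0.1,"ay":-1,"az":0.1,"gripper":0.6},
    {"dx":0,"dy":0.1,"dz":0,"ax":-0.1,"ay":-1,"az":0.15,"gripper":0.6},
    {"dx":0,"dy":0.1,"dz":0,"ax":-0.1,"ay":-1,"az":0.15,"gripper":0.6},
    {"dx":0,"dy":0.1,"dz":0,"ax":-0.05,"ay":-1,"az":0.15,"gripper":0.6}
  ]
}}

```text
time_s: 19.5
tool_pos: [0.6032, 0.166, 0.2344]
orientation: [-0.604, -0.294, -0.24, 0.701]
contact_force: [-0.3, 0.7, 0.4]
width: 0.601
```

Request:
{"name": "drive_tool", "arguments": {
  "steps": [
    {"dx":0,"dy":0.1,"dz":0,"ax":0,"ay":-1,"az":0.15,"gripper":0.6},
    {"dx":0,"dy":0.1,"dz":0,"ax":0,"ay":-1,"az":0.15,"gripper":0.6},
    {"dx":0,"dy":0.1,"dz":0,"ax":0,"ay":-1,"az":0.15,"gripper":0.6},
    {"dx":0,"dy":0.1,"dz":0,"ax":0.05,"ay":-1,"az":0.15,"gripper":0.6},
    {"dx":0,"dy":0.1,"dz":0,"ax":0.05,"ay":-1,"az":0.15,"gripper":0.6},
    {"dx":0,"dy":0,"dz":0,"ax":0.1,"ay":-1,"az":0.15,"gripper":0.6},
    {"dx":0,"dy":0,"dz":0,"ax":0,"ay":-1,"az":0,"gripper":0.6},
    {"dx":0,"dy":0,"dz":0,"ax":0,"ay":-1,"az":0,"gripper":0.6},
    {"dx":0,"dy":0,"dz":0,"ax":0,"ay":-1,"az":0,"gripper":0.6},
    {"dx":0,"dy":0,"dz":0,"ax":0,"ay":-1,"az":0,"gripper":0.6}
  ]
}}

```text
time_s: 20.75
tool_pos: [0.6231, 0.1606, 0.2133]
orientation: [0.608, 0.65, -0.27, -0.369]
contact_force: [0.3, -0.2, 0.2]
width: 0.603
```

```bash
python3 - <<'E'
from h import *
where()
plan(panTCP(-.033,.136+.07,52,.015),ori(PY,52),4)
snap('wrist','w8'); 
E
```

```text
t 20.75 TCPstand [-2.000e-01  3.427e+02  2.133e+02] world [0.6231 0.1606 0.2133] lean 53.01 yaw 11.16 xroll [0.011 0.988 0.152] F [ 0.25 -0.2   0.19] T [-0.088  0.376 -0.006] w 57.25 j [ 0.16 -0.25  2.11  0.04  0.64 -1.37]
t 20.75 F [ 0.25 -0.2   0.19] w 0.603 dist 0.0436 rot [ -0.88 -15.93  -1.12]
{"dx":0.15,"dy":0.04,"dz":0.15,"ax":-0.03,"ay":-0.50,"az":-0.04} 
{"dx":0.16,"dy":0.04,"dz":0.14,"ax":-0.03,"ay":-0.50,"az":-0.04} 
{"dx":0.17,"dy":0.04,"dz":0.13,"ax":-0.03,"ay":-0.50,"az":-0.04} 
{"dx":0.18,"dy":0.04,"dz":0.12,"ax":-0.03,"ay":-0.50,"az":-0.04}
```

View pics/w8.png

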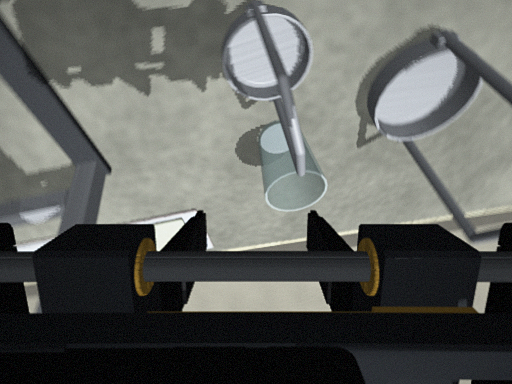

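```bash
python3 - <<'E'
from h import *
im,d,P=load('w8')
cv2.imwrite('pics/w8c.png',cv2.resize(im[0:220,210:340],None,fx=4,fy=2.7,interpolation=cv2.INTER_CUBIC)[:,:,::-1])
A=np.array([PC+x*PX+[0,0,z] for x,z in [(-.047,.026),(-.047,.13),(0,.15),(.047,.13),(0,.0)]])
print(proj('wrist',A,P).round(1))
E
```

```text
[[257.1  11.8]
 [281.9  79.6]
 [298.5 151. ]
 [300.  172. ]
 [263.8  48.6]]
```

View pics/w8c.png

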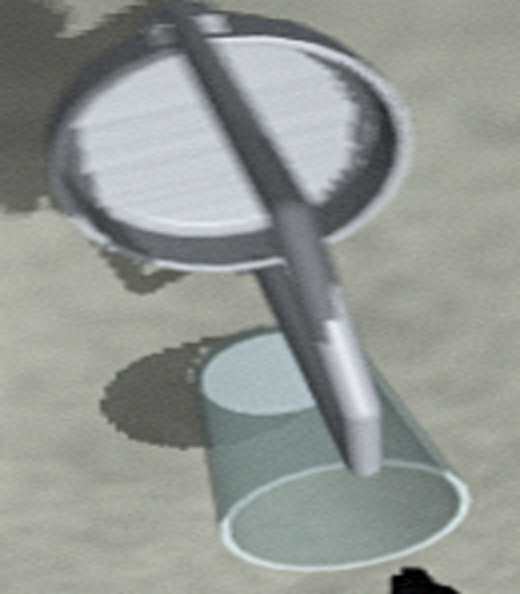

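Request:
{"name": "drive_tool", "arguments": {
  "steps": [
    {"dx":0.15,"dy":0,"dz":0.15,"ax":0,"ay":-0.5,"az":-0.03,"gripper":0.6},
    {"dx":0.15,"dy":0.05,"dz":0.15,"ax":0,"ay":-0.5,"az":-0.03,"gripper":0.6},
    {"dx":0.15,"dy":0.05,"dz":0.15,"ax":-0.05,"ay":-0.5,"az":-0.03,"gripper":0.6},
    {"dx":0.2,"dy":0.05,"dz":0.1,"ax":-0.05,"ay":-0.5,"az":-0.03,"gripper":0.6},
    {"dx":0.05,"dy":0,"dz":0,"ax":0,"ay":0,"az":0,"gripper":0.6},
    {"dx":0,"dy":0,"dz":0,"ax":0,"ay":0,"az":0,"gripper":0.6},
    {"dx":0,"dy":0,"dz":0,"ax":0,"ay":0,"az":0,"gripper":0.6},
    {"dx":0,"dy":0,"dz":0,"ax":0,"ay":0,"az":0,"gripper":0.6},
    {"dx":0,"dy":0,"dz":0,"ax":0,"ay":0,"az":0,"gripper":0.6},
    {"dx":0,"dy":0,"dz":0,"ax":0,"ay":0,"az":0,"gripper":0.6}
  ]
}}

```text
time_s: 22.05
tool_pos: [0.6042, 0.192, 0.1943]
orientation: [0.563, 0.7, -0.342, -0.276]
contact_force: [-0.9, 0.2, -0.1]
width: 0.6
```

```bash
python3 - <<'E'
from h import *
where()
plan(panTCP(-.033,.136,52,.015),ori(PY,52),6)
E
```

```text
t 22.05 TCPstand [-15.6 376.  194.3] world [0.6042 0.192  0.1943] lean 52.09 yaw 12.39 xroll [-0.213  0.977  0.001] F [-0.89  0.21 -0.14] T [-0.018  0.372 -0.056] w 57.01 j [ 0.23 -0.26  2.15 -0.01  0.58 -1.55]
t 22.05 F [-0.89  0.21 -0.14] w 0.6 dist 0.0702 rot [-0.09 -0.43 -0.25]
{"dx":0.01,"dy":0.18,"dz":0.14,"ax":-0.00,"ay":-0.01,"az":-0.01} 
{"dx":0.01,"dy":0.18,"dz":0.14,"ax":-0.00,"ay":-0.01,"az":-0.01} 
{"dx":0.01,"dy":0.18,"dz":0.14,"ax":-0.00,"ay":-0.01,"az":-0.01} 
{"dx":0.01,"dy":0.18,"dz":0.14,"ax":-0.00,"ay":-0.01,"az":-0.01} 
{"dx":0.01,"dy":0.18,"dz":0.14,"ax":-0.00,"ay":-0.01,"az":-0.01} 
{"dx":0.01,"dy":0.18,"dz":0.14,"ax":-0.00,"ay":-0.01,"az":-0.01}
```

Request:
{"name": "drive_tool", "arguments": {
  "steps": [
    {"dx":0.02,"dy":0.2,"dz":0.15,"ax":0,"ay":-0.02,"az":-0.02,"gripper":0.6},
    {"dx":0.02,"dy":0.2,"dz":0.15,"ax":0,"ay":-0.02,"az":-0.02,"gripper":0.6},
    {"dx":0.02,"dy":0.2,"dz":0.15,"ax":0,"ay":0,"az":0,"gripper":0.6},
    {"dx":0.01,"dy":0.2,"dz":0.15,"ax":0,"ay":0,"az":0,"gripper":0.6},
    {"dx":0,"dy":0.15,"dz":0.12,"ax":0,"ay":0,"az":0,"gripper":0.6},
    {"dx":0,"dy":0.1,"dz":0.08,"ax":0,"ay":0,"az":0,"gripper":0.6},
    {"dx":0,"dy":0.05,"dz":0.04,"ax":0,"ay":0,"az":0,"gripper":0.6},
    {"dx":0,"dy":0,"dz":0,"ax":0,"ay":0,"az":0,"gripper":0.6},
    {"dx":0,"dy":0,"dz":0,"ax":0,"ay":0,"az":0,"gripper":0.6},
    {"dx":0,"dy":0,"dz":0,"ax":0,"ay":0,"az":0,"gripper":0.6}
  ]
}}

```text
time_s: 23.3
tool_pos: [0.6036, 0.1959, 0.1194]
orientation: [0.56, 0.702, -0.343, -0.275]
contact_force: [-0.6, 0.7, -0.3]
width: 0.603
```

```bash
python3 - <<'E'
from h import *
where()
plan(panTCP(-.033,.136,52,.015),ori(PY,52),1)
im,d,P=snap('wrist','w9')
A=np.array([PC+x*PX+[0,0,z] for x,z in [(-.047,.026),(-.047,.13),(-.033,.136),(0,.15),(.047,.13),(0,.0)]])
print(proj('wrist',A,P).round(1))
E
```

```text
t 23.3 TCPstand [-15.8 380.  119.4] world [0.6036 0.1959 0.1194] lean 52.16 yaw 12.96 xroll [-0.221  0.975  0.002] F [-0.59  0.73 -0.32] T [-0.07   0.365 -0.026] w 57.24 j [ 0.23 -0.16  2.21 -0.01  0.43 -1.56]
t 23.3 F [-0.59  0.73 -0.32] w 0.603 dist 0.0049 rot [-0.16 -0.1   0.1 ]
{"dx":-0.02,"dy":-0.08,"dz":-0.06,"ax":-0.02,"ay":-0.01,"az":0.01} 
[[255.1  95.8]
 [254.8 225.5]
 [254.9 249.7]
 [255.1 298.9]
 [255.3 293.1]
 [255.3 123.2]]
```

View pics/w9.png

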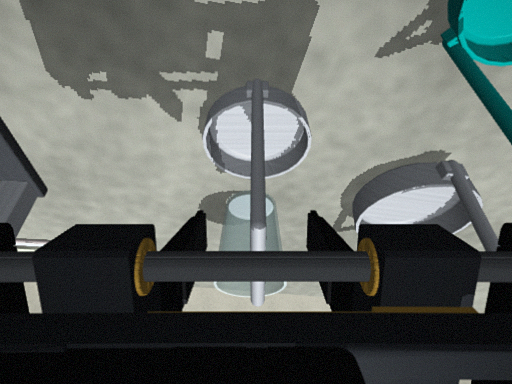

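Request:
{"name": "drive_tool", "arguments": {
  "steps": [
    {"dx":0,"dy":0,"dz":0,"ax":0,"ay":0,"az":0,"gripper":0.4},
    {"dx":0,"dy":0,"dz":0,"ax":0,"ay":0,"az":0,"gripper":0.25},
    {"dx":0,"dy":0,"dz":0,"ax":0,"ay":0,"az":0,"gripper":0.15},
    {"dx":0,"dy":0,"dz":0,"ax":0,"ay":0,"az":0,"gripper":0},
    {"dx":0,"dy":0,"dz":0,"ax":0,"ay":0,"az":0,"gripper":0},
    {"dx":0,"dy":0,"dz":0,"ax":0,"ay":0,"az":0,"gripper":0},
    {"dx":0,"dy":-0.1,"dz":-0.08,"ax":0,"ay":0,"az":0,"gripper":0},
    {"dx":0,"dy":-0.2,"dz":-0.15,"ax":0,"ay":0,"az":0,"gripper":0},
    {"dx":0,"dy":-0.2,"dz":-0.15,"ax":0,"ay":0,"az":0,"gripper":0},
    {"dx":0,"dy":-0.2,"dz":-0.15,"ax":0,"ay":0,"az":0,"gripper":0}
  ]
}}

```text
time_s: 24.6
tool_pos: [0.5999, 0.195, 0.161]
orientation: [0.559, 0.7, -0.347, -0.278]
contact_force: [-0.3, -0.7, -3.8]
width: 0.076
```

```bash
python3 - <<'E'
from h import *
where()
im,d,P=snap('wrist','w10'); snap('scene','s50')
E
```

```text
t 24.6 TCPstand [-19.6 379.4 161. ] world [0.5999 0.195  0.161 ] lean 52.76 yaw 12.96 xroll [-0.221  0.975  0.002] F [-0.27 -0.75 -3.75] T [-0.116  0.786 -0.029] w 7.25 j [ 0.23 -0.22  2.18 -0.    0.53 -1.56]
```

View pics/w10.png

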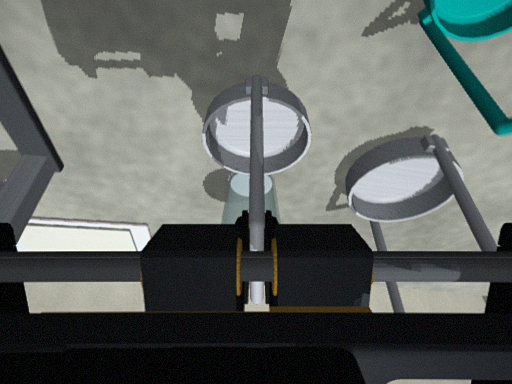

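View pics/s50.png

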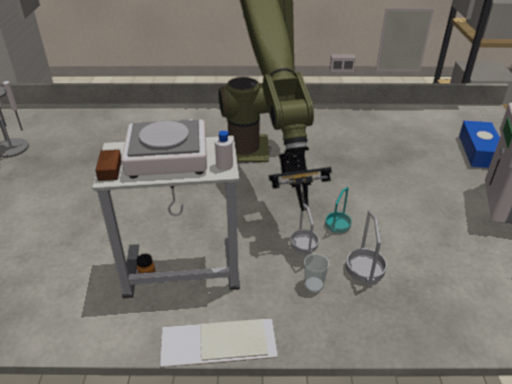

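```bash
python3 - <<'E'
from h import *
# tool poses at w9,w10
p9=np.array([.6036,.1959,.1194]); r9=R.from_quat([.56,.702,-.343,-.275])
p10=np.array([.5999,.195,.161]); r10=R.from_quat([.559,.7,-.347,-.278])
A=np.array([PC+x*PX+[0,0,z] for x,z in [(-.047,.13),(0,.026),(-.044,.026),(.044,.026),(-.047,.03)]])
P9=load('w9')[2];P10=load('w10')[2]
print(proj('wrist',A,P9).round(1).tolist())
t=r9.inv().apply(A-p9); g=np.array([0,-.019,0])
for th in range(-6,7,2):
    B=r10.apply(g+R.from_rotvec([np.radians(th),0,0]).apply(t-g))+p10
    print(th,proj('wrist',B,P10).round(1).tolist(), B[1]-B[3])
for n in('w9','w10'):
    im=load(n)[0]; cv2.imwrite(f'pics/{n}c.png',cv2.resize(im[65:245,195:320],None,fx=4,fy=3.3,interpolation=cv2.INTER_CUBIC)[:,:,::-1])
E
```

```text
[[254.8, 225.5], [255.3, 144.7], [255.1, 99.4], [255.4, 179.2], [255.1, 99.4]]
-6 [[255.0, 224.2], [255.2, 158.1], [255.1, 112.3], [255.3, 194.1], [255.1, 111.8]] [-0.0427259  -0.00966988 -0.004122  ]
-4 [[255.0, 224.7], [255.2, 153.6], [255.1, 108.0], [255.3, 189.1], [255.1, 107.7]] [-0.04283976 -0.0096976  -0.00259067]
-2 [[255.0, 225.2], [255.2, 149.2], [255.1, 103.8], [255.3, 184.2], [255.1, 103.6]] [-0.04290142 -0.00971352 -0.00105618]
0 [[255.0, 225.7], [255.2, 144.8], [255.1, 99.5], [255.3, 179.2], [255.1, 99.5]] [-0.04291081 -0.00971761  0.0004796 ]
2 [[255.0, 226.3], [255.2, 140.3], [255.1, 95.3], [255.3, 174.3], [255.1, 95.5]] [-0.04286792 -0.00970989  0.00201479]
4 [[255.0, 226.9], [255.2, 135.9], [255.1, 91.1], [255.3, 169.3], [255.1, 91.4]] [-0.0427728  -0.00969034  0.00354753]
6 [[255.0, 227.5], [255.2, 131.4], [255.1, 86.9], [255.3, 164.4], [255.0, 87.4]] [-0.04262556 -0.009659    0.00507595]
```

View pics/w9c.png

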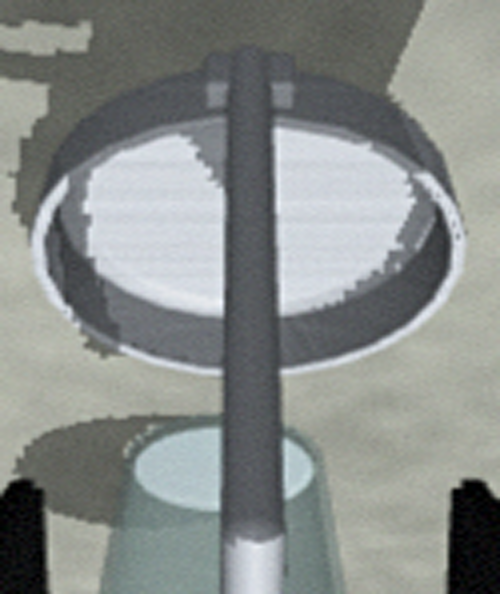

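View pics/w10c.png

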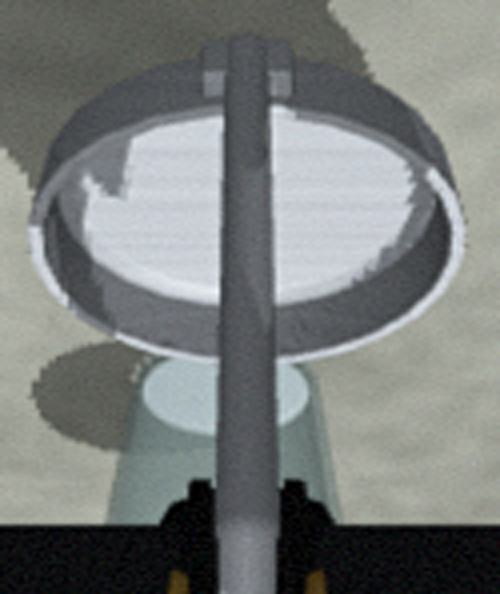

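```bash
python3 - <<'E'
from h import *
s=manip.read_state(); p0=s['tool_pos']
pT=S(-.0237,.06,.224)
w=np.array([.4,.7,.9]+[1]*12+[.9,.7,.5,.3,.2]); f=np.cumsum(w)/w.sum(); fz=np.minimum(1,f*2)
L=[]
for i in range(20):
    p=p0+(pT-p0)*f[i]; p[2]=p0[2]+(pT[2]-p0[2])*fz[i]
    L.append((p,ori(np.radians(12.96)+(YAW-np.radians(12.96))*f[i],52.7-1.4*f[i])))
path(L)
E
```

```text
-0.15 -0.06 -0.02 | 0.03 -0.01 0.01 
-0.27 -0.10 -0.03 | -0.01 0.03 0.02 
-0.34 -0.13 -0.04 | -0.01 0.04 0.03 
-0.38 -0.14 -0.05 | -0.01 0.04 0.03 
-0.38 -0.14 -0.05 | -0.01 0.04 0.03 
-0.38 -0.14 -0.06 | -0.01 0.04 0.03 
-0.38 -0.14 -0.06 | -0.01 0.04 0.03 
-0.38 -0.14 -0.06 | -0.01 0.04 0.03 
-0.38 -0.14 -0.06 | -0.01 0.04 0.03 
-0.38 -0.05 -0.00 | -0.01 0.04 0.03 
-0.38 -0.02 0.02 | -0.01 0.04 0.03 
-0.38 -0.02 0.02 | -0.01 0.04 0.03 
-0.38 -0.01 0.02 | -0.01 0.04 0.03 
-0.38 -0.01 0.02 | -0.01 0.04 0.03 
-0.38 -0.01 0.01 | -0.01 0.04 0.03 
-0.35 -0.01 0.01 | -0.01 0.04 0.03 
-0.27 -0.01 0.01 | -0.01 0.03 0.02 
-0.19 -0.00 0.00 | -0.01 0.02 0.02 
-0.12 -0.00 0.00 | -0.00 0.01 0.01 
-0.08 -0.00 0.00 | -0.00 0.01 0.01
```

Request:
{"name": "drive_tool", "arguments": {
  "steps": [
    {"dx":-0.15,"dy":-0.1,"dz":-0.05,"ax":0,"ay":0,"az":0,"gripper":0},
    {"dx":-0.25,"dy":-0.15,"dz":-0.05,"ax":0,"ay":0.04,"az":0.03,"gripper":0},
    {"dx":-0.35,"dy":-0.15,"dz":-0.05,"ax":-0.01,"ay":0.04,"az":0.03,"gripper":0},
    {"dx":-0.4,"dy":-0.15,"dz":-0.05,"ax":-0.01,"ay":0.04,"az":0.03,"gripper":0},
    {"dx":-0.4,"dy":-0.15,"dz":-0.05,"ax":-0.01,"ay":0.04,"az":0.03,"gripper":0},
    {"dx":-0.4,"dy":-0.15,"dz":-0.05,"ax":-0.01,"ay":0.04,"az":0.03,"gripper":0},
    {"dx":-0.4,"dy":-0.15,"dz":-0.05,"ax":-0.01,"ay":0.04,"az":0.03,"gripper":0},
    {"dx":-0.4,"dy":-0.15,"dz":-0.05,"ax":-0.01,"ay":0.04,"az":0.03,"gripper":0},
    {"dx":-0.4,"dy":-0.1,"dz":-0.05,"ax":-0.01,"ay":0.04,"az":0.03,"gripper":0},
    {"dx":-0.4,"dy":0,"dz":0,"ax":-0.01,"ay":0.04,"az":0.03,"gripper":0}
  ]
}}

```text
time_s: 25.95
tool_pos: [0.6139, 0.0049, 0.2292]
orientation: [0.584, 0.683, -0.333, -0.284]
contact_force: [0.3, -0.6, -4.4]
width: 0.076
```

```bash
python3 - <<'E'
from h import *
where()
s=manip.read_state(); p0=s['tool_pos']; r0=R.from_quat(s['orientation']); l=np.radians(51.5)
pT=S(-.0237,.055,.224)
w=np.array([1,1,1,1,1,.8,.6,.4,.2,.1]); f=np.cumsum(w)/w.sum()
rv=(r0.inv()*ori(YAW,51.5)).as_rotvec()
path([(p0+(pT-p0)*a, r0*R.from_rotvec(rv*a)) for a in f])
E
```

```text
t 25.95 TCPstand [-25.9 188.9 229.2] world [0.6139 0.0049 0.2292] lean 51.94 yaw 8.88 xroll [-0.156  0.988 -0.001] F [ 0.33 -0.55 -4.36] T [-0.046  0.821 -0.032] w 7.19 j [-0.18 -0.34  2.16  0.31  0.71 -2.08]
-0.38 0.00 0.02 | -0.01 0.04 0.03 
-0.38 0.01 0.02 | -0.01 0.04 0.03 
-0.38 0.01 0.02 | -0.01 0.04 0.03 
-0.38 0.01 0.01 | -0.01 0.04 0.03 
-0.38 0.01 0.01 | -0.01 0.04 0.03 
-0.30 0.01 0.01 | -0.01 0.03 0.02 
-0.23 0.01 0.00 | -0.00 0.02 0.02 
-0.15 0.01 0.00 | -0.00 0.02 0.01 
-0.08 0.00 0.00 | -0.00 0.01 0.01 
-0.04 0.00 0.00 | -0.00 0.00 0.00
```

Request:
{"name": "drive_tool", "arguments": {
  "steps": [
    {"dx":-0.38,"dy":0,"dz":0.02,"ax":-0.01,"ay":0.04,"az":0.03,"gripper":0},
    {"dx":-0.38,"dy":0,"dz":0.02,"ax":-0.01,"ay":0.04,"az":0.03,"gripper":0},
    {"dx":-0.38,"dy":0,"dz":0.02,"ax":-0.01,"ay":0.04,"az":0.03,"gripper":0},
    {"dx":-0.38,"dy":0,"dz":0.02,"ax":-0.01,"ay":0.04,"az":0.03,"gripper":0},
    {"dx":-0.38,"dy":0,"dz":0,"ax":-0.01,"ay":0.04,"az":0.03,"gripper":0},
    {"dx":-0.3,"dy":0,"dz":0,"ax":0,"ay":0.03,"az":0.02,"gripper":0},
    {"dx":-0.2,"dy":0,"dz":0,"ax":0,"ay":0.02,"az":0.02,"gripper":0},
    {"dx":-0.1,"dy":0,"dz":0,"ax":0,"ay":0,"az":0,"gripper":0},
    {"dx":0,"dy":0,"dz":0,"ax":0,"ay":0,"az":0,"gripper":0},
    {"dx":0,"dy":0,"dz":0,"ax":0,"ay":0,"az":0,"gripper":0}
  ]
}}

```text
time_s: 27.2
tool_pos: [0.6253, -0.1314, 0.2277]
orientation: [0.603, 0.669, -0.325, -0.288]
contact_force: [0.8, 0.6, -3.2]
width: 0.075
```

```bash
python3 - <<'E'
from h import *
where()
plan(S(-.0237,.05,.224),ori(YAW,51.5),1)
im,d,P=snap('scene','s60'); snap('wrist','w60')
c=im[130:310,80:260]; cv2.imwrite('pics/s60c.png',cv2.resize(c,None,fx=3.3,fy=3.3,interpolation=cv2.INTER_CUBIC)[:,:,::-1])
E
```

```text
t 27.2 TCPstand [-29.   52.2 227.7] world [ 0.6253 -0.1314  0.2277] lean 51.54 yaw 5.62 xroll [-0.106  0.994 -0.007] F [ 0.79  0.57 -3.17] T [-0.077  0.846 -0.04 ] w 7.16 j [-0.44 -0.25  2.1   0.48  0.76 -2.38]
t 27.2 F [ 0.79  0.57 -3.17] w 0.075 dist 0.0068 rot [-0.04  0.22 -0.3 ]
{"dx":-0.04,"dy":0.12,"dz":-0.04,"ax":-0.01,"ay":0.03,"az":-0.04}
```

View pics/s60c.png

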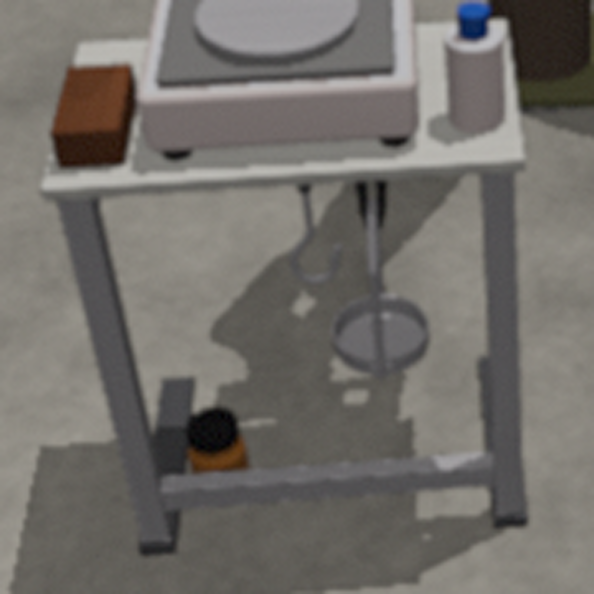

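View pics/w60.png

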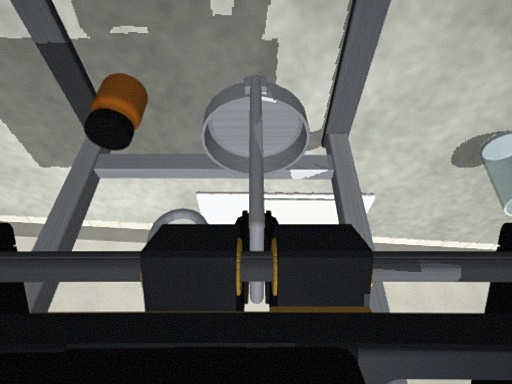

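```bash
python3 - <<'E'
from h import *
for i in range(8): snap('scene',f's61{i}')
t=[]
for n in ['s40','s50','s60']+[f's61{i}' for i in range(8)]:
    im=load(n)[0]; t.append(cv2.resize(im[180:225,155:205],None,fx=3.9,fy=3.9,interpolation=cv2.INTER_CUBIC))
t.append(t[0]*0)
cv2.imwrite('pics/t2.png',np.vstack([np.hstack(t[4*k:4*k+4]) for k in range(3)])[:,:,::-1])
E
```

```text
(no output)
```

View pics/t2.png

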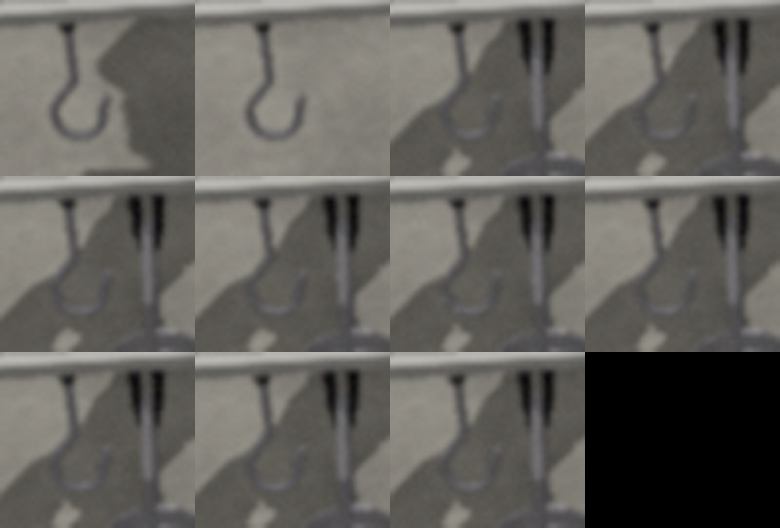

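```bash
python3 - <<'E'
from h import *
P=load('s50')[2]
q=np.array([[52,108],[80,137],[107,97],[68,28]])/3.9+[155,180]; q[1:]-=0
print('s40 left,bottom,tip,pin',onhook('scene',q,P).round(4))
s=manip.read_state()
# pan dish center in s60: rim ellipse centre crop(380,333)/3.3+(80,130)
c=np.array([[380,328]])/3.3+[80,130]
pz=.2277+.0305-.150+.026
print(pz,[(x@XD,x@YD) for x in onplane('scene',c,pz,P)-O])
where()
E
```

```text
s40 left,bottom,tip,pin [[-0.0181  0.2206]
 [-0.0008  0.1915]
 [ 0.0221  0.2275]
 [ 0.0006  0.2919]]
0.13419999999999999 [(np.float64(0.0027692660898785025), np.float64(0.05113292549198798))]
t 27.7 TCPstand [-29.   51.9 227.8] world [ 0.6254 -0.1317  0.2278] lean 51.53 yaw 5.57 xroll [-0.106  0.994 -0.007] F [ 0.57 -0.58 -3.24] T [-0.046  0.969  0.016] w 6.92 j [-0.44 -0.25  2.1   0.48  0.76 -2.38]
```

```bash
python3 - <<'E'
from h import *
plan(S(-.0237,.0095,.222),ori(YAW,51.5),5)
E
```

```text
t 27.7 F [ 0.57 -0.58 -3.24] w 0.073 dist 0.0431 rot [-0.03  0.21 -0.33]
{"dx":-0.17,"dy":0.03,"dz":-0.00,"ax":-0.00,"ay":0.01,"az":-0.01} 
{"dx":-0.17,"dy":0.03,"dz":-0.00,"ax":-0.00,"ay":0.01,"az":-0.01} 
{"dx":-0.17,"dy":0.03,"dz":-0.00,"ax":-0.00,"ay":0.01,"az":-0.01} 
{"dx":-0.17,"dy":0.03,"dz":-0.00,"ax":-0.00,"ay":0.01,"az":-0.01} 
{"dx":-0.17,"dy":0.03,"dz":-0.00,"ax":-0.00,"ay":0.01,"az":-0.01}
```

Request:
{"name": "drive_tool", "arguments": {
  "steps": [
    {"dx":-0.1,"dy":0.03,"dz":0,"ax":0,"ay":0.01,"az":-0.02,"gripper":0},
    {"dx":-0.17,"dy":0.04,"dz":0,"ax":0,"ay":0.01,"az":-0.02,"gripper":0},
    {"dx":-0.17,"dy":0.04,"dz":0,"ax":0,"ay":0.01,"az":0,"gripper":0},
    {"dx":-0.17,"dy":0.04,"dz":0,"ax":0,"ay":0,"az":0,"gripper":0},
    {"dx":-0.12,"dy":0,"dz":0,"ax":0,"ay":0,"az":0,"gripper":0},
    {"dx":-0.08,"dy":0,"dz":0,"ax":0,"ay":0,"az":0,"gripper":0},
    {"dx":0,"dy":0,"dz":0,"ax":0,"ay":0,"az":0,"gripper":0},
    {"dx":0,"dy":0,"dz":0,"ax":0,"ay":0,"az":0,"gripper":0},
    {"dx":0,"dy":0,"dz":0,"ax":0,"ay":0,"az":0,"gripper":0},
    {"dx":0,"dy":0,"dz":0,"ax":0,"ay":0,"az":0,"gripper":0}
  ]
}}

```text
time_s: 28.95
tool_pos: [0.635, -0.1748, 0.2215]
orientation: [0.602, 0.67, -0.323, -0.291]
contact_force: [-0.4, -0.0, -3.4]
width: 0.074
```

```bash
python3 - <<'E'
from h import *
where()
plan(S(-.0237,.0095,.195),ori(YAW,51.5),4)
im,d,P=snap('scene','s70'); snap('wrist','w70')
c=im[170:250,140:220]; c2=load('w70')[0][100:260,180:340]
cv2.imwrite('pics/s70c.png',np.hstack([cv2.resize(c,(390,390),interpolation=cv2.INTER_CUBIC),cv2.resize(c2,(390,390),interpolation=cv2.INTER_CUBIC)])[:,:,::-1])
E
```

```text
t 28.95 TCPstand [-24.    8.  221.5] world [ 0.635  -0.1748  0.2215] lean 51.53 yaw 6.07 xroll [-0.105  0.994  0.   ] F [-0.37 -0.   -3.35] T [-0.053  0.881  0.012] w 7.06 j [-0.51 -0.19  2.05  0.54  0.78 -2.48]
t 28.95 F [-0.37 -0.   -3.35] w 0.074 dist 0.0266 rot [-0.03 -0.06 -0.02]
{"dx":0.01,"dy":0.10,"dz":0.08,"ax":-0.00,"ay":-0.00,"az":-0.00} 
{"dx":0.01,"dy":0.10,"dz":0.08,"ax":-0.00,"ay":-0.00,"az":-0.00} 
{"dx":0.01,"dy":0.10,"dz":0.08,"ax":-0.00,"ay":-0.00,"az":-0.00} 
{"dx":0.01,"dy":0.10,"dz":0.08,"ax":-0.00,"ay":-0.00,"az":-0.00}
```

View pics/s70c.png

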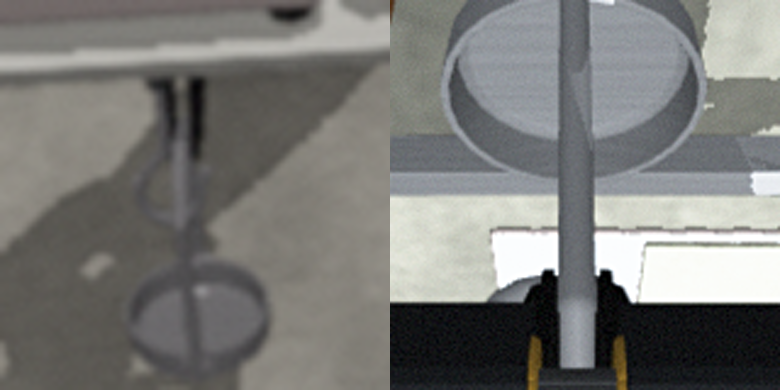

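Request:
{"name": "drive_tool", "arguments": {
  "steps": [
    {"dx":0.02,"dy":0.06,"dz":0.05,"ax":0,"ay":0,"az":0,"gripper":0},
    {"dx":0,"dy":0.06,"dz":0.05,"ax":0,"ay":0,"az":0,"gripper":0},
    {"dx":0,"dy":0.06,"dz":0.05,"ax":0,"ay":0,"az":0,"gripper":0},
    {"dx":0,"dy":0.06,"dz":0.05,"ax":0,"ay":0,"az":0,"gripper":0},
    {"dx":0,"dy":0.06,"dz":0.05,"ax":0,"ay":0,"az":0,"gripper":0},
    {"dx":0,"dy":0.03,"dz":0.02,"ax":0,"ay":0,"az":0,"gripper":0},
    {"dx":0,"dy":0,"dz":0,"ax":0,"ay":0,"az":0,"gripper":0},
    {"dx":0,"dy":0,"dz":0,"ax":0,"ay":0,"az":0,"gripper":0},
    {"dx":0,"dy":0,"dz":0,"ax":0,"ay":0,"az":0,"gripper":0},
    {"dx":0,"dy":0,"dz":0,"ax":0,"ay":0,"az":0,"gripper":0}
  ]
}}

```text
time_s: 30.3
tool_pos: [0.6346, -0.1737, 0.1986]
orientation: [0.602, 0.67, -0.323, -0.291]
contact_force: [0.1, 0.1, -3.8]
width: 0.074
```

```bash
python3 - <<'E'
from h import *
where()
plan(S(-.0237,.000,.185),ori(YAW,51.5),4)
im,d,P=snap('scene','s71'); snap('wrist','w71')
c=im[170:250,140:220]; c2=load('w71')[0][100:260,180:340]
cv2.imwrite('pics/s71c.png',np.hstack([cv2.resize(c,(390,390),interpolation=cv2.INTER_CUBIC),cv2.resize(c2,(390,390),interpolation=cv2.INTER_CUBIC)])[:,:,::-1])
E
```

```text
t 30.3 TCPstand [-24.3   9.1 198.6] world [ 0.6346 -0.1737  0.1986] lean 51.53 yaw 6.07 xroll [-0.105  0.994  0.   ] F [ 0.1   0.15 -3.81] T [-0.048  0.91   0.032] w 7.06 j [-0.51 -0.17  2.07  0.56  0.74 -2.51]
t 30.3 F [ 0.1   0.15 -3.81] w 0.074 dist 0.0164 rot [-0.03 -0.06 -0.02]
{"dx":-0.05,"dy":0.05,"dz":0.04,"ax":-0.00,"ay":-0.00,"az":-0.00} 
{"dx":-0.05,"dy":0.05,"dz":0.04,"ax":-0.00,"ay":-0.00,"az":-0.00} 
{"dx":-0.05,"dy":0.05,"dz":0.04,"ax":-0.00,"ay":-0.00,"az":-0.00} 
{"dx":-0.05,"dy":0.05,"dz":0.04,"ax":-0.00,"ay":-0.00,"az":-0.00}
```

View pics/s71c.png

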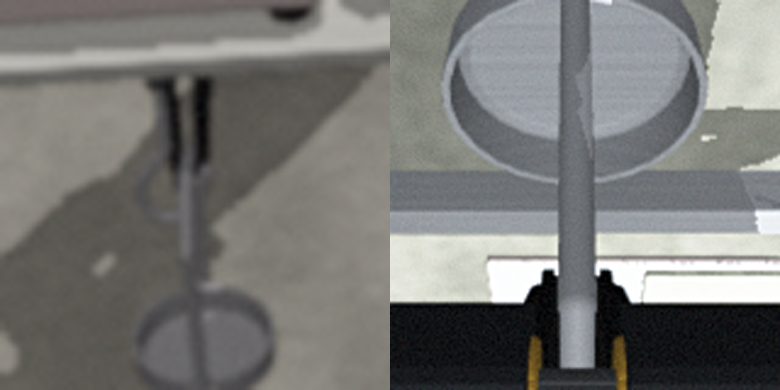

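Request:
{"name": "drive_tool", "arguments": {
  "steps": [
    {"dx":-0.04,"dy":0.04,"dz":0.03,"ax":0,"ay":0,"az":0,"gripper":0},
    {"dx":-0.05,"dy":0.04,"dz":0.03,"ax":0,"ay":0,"az":0,"gripper":0},
    {"dx":-0.05,"dy":0.04,"dz":0.03,"ax":0,"ay":0,"az":0,"gripper":0},
    {"dx":-0.05,"dy":0.04,"dz":0.03,"ax":0,"ay":0,"az":0,"gripper":0},
    {"dx":-0.02,"dy":0.02,"dz":0.02,"ax":0,"ay":0,"az":0,"gripper":0},
    {"dx":0,"dy":0.02,"dz":0.02,"ax":0,"ay":0,"az":0,"gripper":0},
    {"dx":0,"dy":0.02,"dz":0.02,"ax":0,"ay":0,"az":0,"gripper":0},
    {"dx":0,"dy":0,"dz":0,"ax":0,"ay":0,"az":0,"gripper":0},
    {"dx":0,"dy":0,"dz":0,"ax":0,"ay":0,"az":0,"gripper":0},
    {"dx":0,"dy":0,"dz":0,"ax":0,"ay":0,"az":0,"gripper":0}
  ]
}}

```text
time_s: 31.65
tool_pos: [0.6355, -0.185, 0.1832]
orientation: [0.602, 0.669, -0.323, -0.291]
contact_force: [0.4, 0.2, -3.3]
width: 0.076
```

```bash
python3 - <<'E'
from h import *
where()
im,d,P=snap('scene','s72')
c=im[170:250,140:220]
cv2.imwrite('pics/s72c.png',cv2.resize(c,(560,560),interpolation=cv2.INTER_CUBIC)[:,:,::-1])
E
```

```text
t 31.65 TCPstand [-24.6  -2.2 183.2] world [ 0.6355 -0.185   0.1832] lean 51.54 yaw 6.06 xroll [-0.105  0.994  0.   ] F [ 0.37  0.24 -3.3 ] T [-0.06   0.895 -0.067] w 7.2 j [-0.53 -0.14  2.07  0.59  0.73 -2.56]
```

View pics/s72c.png

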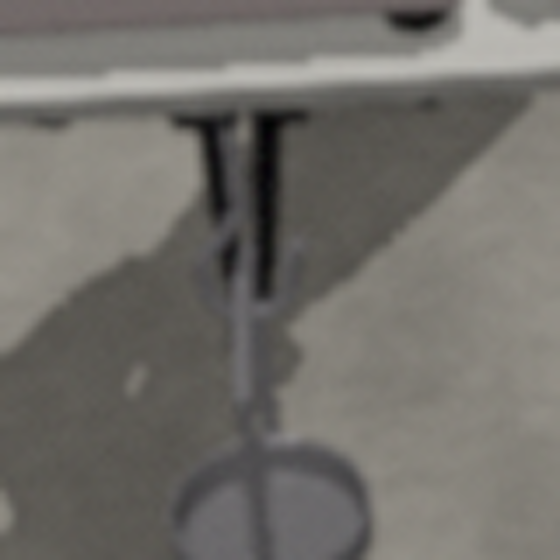

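Request:
{"name": "drive_tool", "arguments": {
  "steps": [
    {"dx":0.02,"dy":0.02,"dz":0.01,"ax":0,"ay":0,"az":0,"gripper":0},
    {"dx":0,"dy":0.02,"dz":0.01,"ax":0,"ay":0,"az":0,"gripper":0},
    {"dx":0,"dy":0.02,"dz":0.01,"ax":0,"ay":0,"az":0,"gripper":0},
    {"dx":0,"dy":0.02,"dz":0.01,"ax":0,"ay":0,"az":0,"gripper":0},
    {"dx":0,"dy":0.02,"dz":0.01,"ax":0,"ay":0,"az":0,"gripper":0},
    {"dx":0,"dy":0.02,"dz":0.01,"ax":0,"ay":0,"az":0,"gripper":0},
    {"dx":0,"dy":0.01,"dz":0.01,"ax":0,"ay":0,"az":0,"gripper":0},
    {"dx":0,"dy":0,"dz":0,"ax":0,"ay":0,"az":0,"gripper":0},
    {"dx":0,"dy":0,"dz":0,"ax":0,"ay":0,"az":0,"gripper":0},
    {"dx":0,"dy":0,"dz":0,"ax":0,"ay":0,"az":0,"gripper":0}
  ]
}}

```text
time_s: 32.95
tool_pos: [0.6371, -0.184, 0.1763]
orientation: [0.603, 0.669, -0.323, -0.29]
contact_force: [-0.2, -0.6, -3.4]
width: 0.073
```

```bash
python3 - <<'E'
from h import *
where()
E
```

```text
t 32.95 TCPstand [-22.9  -1.4 176.3] world [ 0.6371 -0.184   0.1763] lean 51.48 yaw 6.0 xroll [-0.105  0.994 -0.   ] F [-0.19 -0.57 -3.36] T [-0.     0.836  0.012] w 6.92 j [-0.53 -0.13  2.08  0.6   0.71 -2.57]
```

Request:
{"name": "drive_tool", "arguments": {
  "steps": [
    {"dx":0,"dy":0.015,"dz":0.015,"ax":0,"ay":0,"az":0,"gripper":0},
    {"dx":0,"dy":0.015,"dz":0.015,"ax":0,"ay":0,"az":0,"gripper":0},
    {"dx":0,"dy":0.01,"dz":0.01,"ax":0,"ay":0,"az":0,"gripper":0},
    {"dx":0,"dy":0,"dz":0,"ax":0,"ay":0,"az":0,"gripper":0},
    {"dx":0,"dy":0,"dz":0,"ax":0,"ay":0,"az":0,"gripper":0},
    {"dx":0,"dy":0,"dz":0,"ax":0,"ay":0,"az":0,"gripper":0},
    {"dx":0,"dy":0,"dz":0,"ax":0,"ay":0,"az":0,"gripper":0},
    {"dx":0,"dy":0,"dz":0,"ax":0,"ay":0,"az":0,"gripper":0},
    {"dx":0,"dy":0,"dz":0,"ax":0,"ay":0,"az":0,"gripper":0},
    {"dx":0,"dy":0,"dz":0,"ax":0,"ay":0,"az":0,"gripper":0}
  ]
}}

```text
time_s: 34.2
tool_pos: [0.6376, -0.1848, 0.1755]
orientation: [0.604, 0.669, -0.322, -0.289]
contact_force: [-2.4, -0.1, -0.3]
width: 0.074
```

```bash
python3 - <<'E'
from h import *
where()
im,d,P=snap('scene','s73')
where()
c=im[170:250,140:220]
cv2.imwrite('pics/s73c.png',cv2.resize(c,(560,560),interpolation=cv2.INTER_CUBIC)[:,:,::-1])
E
```

```text
t 34.2 TCPstand [-22.5  -2.3 175.5] world [ 0.6376 -0.1848  0.1755] lean 51.31 yaw 5.83 xroll [-0.104  0.995 -0.002] F [-2.38 -0.06 -0.28] T [0.006 0.774 0.049] w 7.03 j [-0.53 -0.13  2.08  0.6   0.71 -2.57]
t 34.25 TCPstand [-22.5  -2.3 175.5] world [ 0.6376 -0.1848  0.1755] lean 51.31 yaw 5.83 xroll [-0.104  0.995 -0.002] F [-2.77  0.31 -0.48] T [-0.019  0.771  0.035] w 7.11 j [-0.53 -0.13  2.08  0.6   0.71 -2.57]
```

View pics/s73c.png

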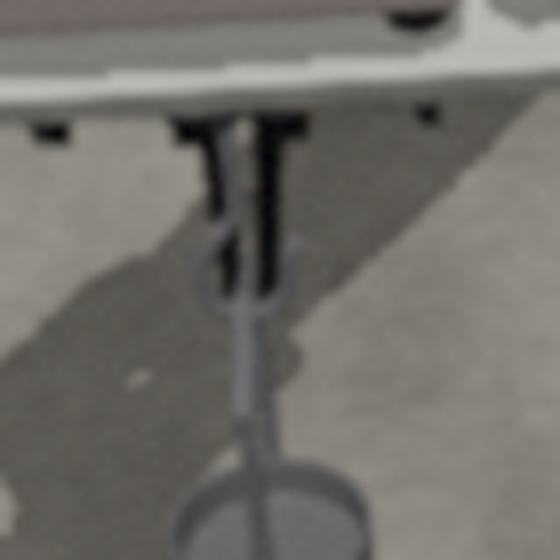

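```bash
python3 - <<'E'
from h import *
im,d,P=load('s73')
cv2.imwrite('pics/s73d.png',cv2.resize(im[220:280,150:210],(600,600),interpolation=cv2.INTER_CUBIC)[:,:,::-1])
# predicted outline if pan centre at stand (x,0), bottom .055
a=np.linspace(0,2*np.pi,5)[:4]
for x in(-.004,0,.004,.008):
    rim=np.array([S(x+.044*np.cos(t),-.001+.044*np.sin(t),.055+.026) for t in a])
    print(x,((proj('scene',rim,P)-[150,220])*10+4.5).round(0).tolist(), ((proj('scene',[S(x+.047,-.001,.055+.13),S(x+.047,-.001,.055+.026)],P)-[150,220])*10).round(0).tolist())
E
```

```text
-0.004 [[293.0, 329.0], [442.0, 216.0], [298.0, 128.0], [148.0, 236.0]] [[253.0, 68.0], [288.0, 332.0]]
0 [[293.0, 339.0], [442.0, 225.0], [297.0, 137.0], [148.0, 246.0]] [[253.0, 77.0], [288.0, 342.0]]
0.004 [[292.0, 349.0], [442.0, 234.0], [297.0, 146.0], [147.0, 255.0]] [[253.0, 87.0], [288.0, 351.0]]
0.008 [[292.0, 358.0], [442.0, 244.0], [297.0, 154.0], [147.0, 264.0]] [[252.0, 96.0], [288.0, 361.0]]
```

View pics/s73d.png

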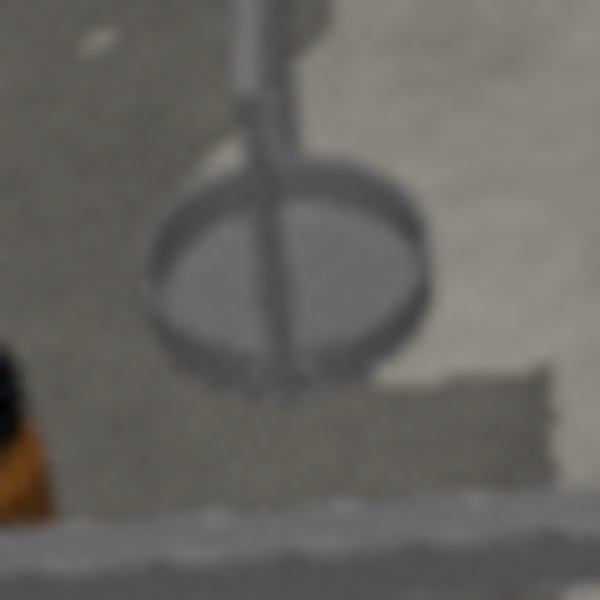

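Request:
{"name": "drive_tool", "arguments": {
  "steps": [
    {"dx":0,"dy":-0.03,"dz":-0.02,"ax":0,"ay":0,"az":0,"gripper":0},
    {"dx":0.01,"dy":-0.03,"dz":-0.02,"ax":0,"ay":0,"az":0,"gripper":0},
    {"dx":0.01,"dy":-0.03,"dz":0.03,"ax":0,"ay":0,"az":0,"gripper":0},
    {"dx":0,"dy":-0.03,"dz":0.04,"ax":0,"ay":0,"az":0,"gripper":0},
    {"dx":0,"dy":0,"dz":0,"ax":0,"ay":0,"az":0,"gripper":0},
    {"dx":0,"dy":0,"dz":0,"ax":0,"ay":0,"az":0,"gripper":0},
    {"dx":0,"dy":0,"dz":0,"ax":0,"ay":0,"az":0,"gripper":0},
    {"dx":0,"dy":0,"dz":0,"ax":0,"ay":0,"az":0,"gripper":0},
    {"dx":0,"dy":0,"dz":0,"ax":0,"ay":0,"az":0,"gripper":0},
    {"dx":0,"dy":0,"dz":0,"ax":0,"ay":0,"az":0,"gripper":0}
  ]
}}

```text
time_s: 35.5
tool_pos: [0.6319, -0.1837, 0.178]
orientation: [0.603, 0.67, -0.323, -0.29]
contact_force: [-0.0, -1.0, -3.6]
width: 0.076
```

```bash
python3 - <<'E'
from h import *
where()
plan(S(-.0277,-.001,.177),ori(YAW,51.3),3)
im,d,P=snap('wrist','w74')
E
```

```text
t 35.5 TCPstand [-28.   -0.5 178. ] world [ 0.6319 -0.1837  0.178 ] lean 51.4 yaw 5.95 xroll [-0.105  0.995 -0.001] F [-0.04 -1.02 -3.63] T [-0.052  0.738 -0.002] w 7.22 j [-0.53 -0.14  2.09  0.6   0.72 -2.57]
t 35.5 F [-0.04 -1.02 -3.63] w 0.076 dist 0.0012 rot [-0.1  -0.04 -0.1 ]
{"dx":-0.00,"dy":0.01,"dz":0.00,"ax":-0.00,"ay":-0.00,"az":-0.00} 
{"dx":-0.00,"dy":0.01,"dz":0.00,"ax":-0.00,"ay":-0.00,"az":-0.00} 
{"dx":-0.00,"dy":0.01,"dz":0.00,"ax":-0.00,"ay":-0.00,"az":-0.00}
```

View pics/w74.png

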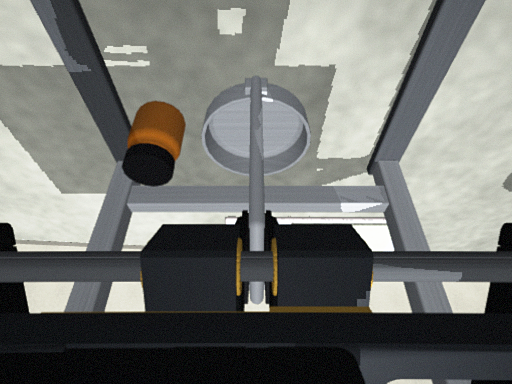

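Request:
{"name": "drive_tool", "arguments": {
  "steps": [
    {"dx":0,"dy":0.016,"dz":0.013,"ax":0,"ay":0,"az":0,"gripper":0},
    {"dx":0,"dy":0.016,"dz":0.013,"ax":0,"ay":0,"az":0,"gripper":0},
    {"dx":0,"dy":0.016,"dz":0.013,"ax":0,"ay":0,"az":0,"gripper":0},
    {"dx":0,"dy":0,"dz":0,"ax":0,"ay":0,"az":0,"gripper":0},
    {"dx":0,"dy":0,"dz":0,"ax":0,"ay":0,"az":0,"gripper":0},
    {"dx":0,"dy":0,"dz":0,"ax":0,"ay":0,"az":0,"gripper":0},
    {"dx":0,"dy":0,"dz":0,"ax":0,"ay":0,"az":0,"gripper":0},
    {"dx":0,"dy":0,"dz":0,"ax":0,"ay":0,"az":0,"gripper":0},
    {"dx":0,"dy":0,"dz":0,"ax":0,"ay":0,"az":0,"gripper":0},
    {"dx":0,"dy":0,"dz":0,"ax":0,"ay":0,"az":0,"gripper":0}
  ]
}}

```text
time_s: 36.8
tool_pos: [0.633, -0.1844, 0.177]
orientation: [0.604, 0.67, -0.322, -0.288]
contact_force: [-0.9, 0.6, -0.8]
width: 0.071
```

```bash
python3 - <<'E'
from h import *
where()
im,d,P=snap('scene','s75')
cv2.imwrite('pics/s75d.png',np.hstack([cv2.resize(im[220:280,150:210],(390,390),interpolation=cv2.INTER_CUBIC),cv2.resize(im[180:230,150:200],(390,390),interpolation=cv2.INTER_CUBIC)])[:,:,::-1])
where()
E
```

```text
t 36.8 TCPstand [-27.   -1.3 177. ] world [ 0.633  -0.1844  0.177 ] lean 51.2 yaw 5.77 xroll [-0.104  0.995 -0.003] F [-0.93  0.61 -0.81] T [ 0.03   0.561 -0.   ] w 6.78 j [-0.53 -0.14  2.09  0.6   0.71 -2.58]
t 36.85 TCPstand [-27.   -1.3 176.9] world [ 0.633  -0.1844  0.1769] lean 51.21 yaw 5.78 xroll [-0.104  0.995 -0.003] F [-0.56 -0.25 -0.44] T [-0.015  0.531 -0.02 ] w 7.08 j [-0.53 -0.14  2.09  0.6   0.71 -2.58]
```

View pics/s75d.png

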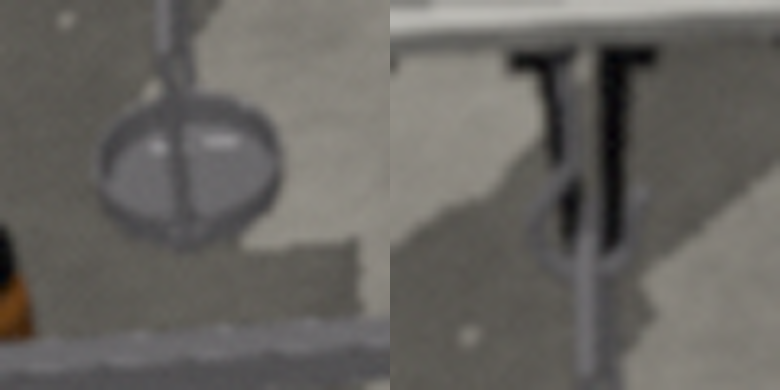

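Request:
{"name": "drive_tool", "arguments": {
  "steps": [
    {"dx":0,"dy":-0.03,"dz":-0.03,"ax":0,"ay":0,"az":0.02,"gripper":0},
    {"dx":0,"dy":0.02,"dz":-0.025,"ax":0,"ay":0.02,"az":0,"gripper":0},
    {"dx":0,"dy":0.02,"dz":-0.025,"ax":0,"ay":0,"az":0,"gripper":0},
    {"dx":0,"dy":0,"dz":0,"ax":0,"ay":0,"az":0,"gripper":0},
    {"dx":0,"dy":0,"dz":0,"ax":0,"ay":0,"az":0,"gripper":0},
    {"dx":0,"dy":0.016,"dz":0.013,"ax":0,"ay":0,"az":0,"gripper":0},
    {"dx":0,"dy":0.016,"dz":0.013,"ax":0,"ay":0,"az":0,"gripper":0},
    {"dx":0,"dy":0,"dz":0,"ax":0,"ay":0,"az":0,"gripper":0},
    {"dx":0,"dy":0,"dz":0,"ax":0,"ay":0,"az":0,"gripper":0},
    {"dx":0,"dy":0,"dz":0,"ax":0,"ay":0,"az":0,"gripper":0}
  ]
}}

```text
time_s: 38.1
tool_pos: [0.6361, -0.1837, 0.176]
orientation: [0.605, 0.668, -0.322, -0.29]
contact_force: [0.5, 0.2, -1.9]
width: 0.073
```

```bash
python3 - <<'E'
from h import *
where()
E
```

```text
t 38.1 TCPstand [-23.8  -1.  176. ] world [ 0.6361 -0.1837  0.176 ] lean 51.3 yaw 5.58 xroll [-0.1    0.995 -0.002] F [ 0.46  0.15 -1.92] T [ 0.002  0.602 -0.039] w 6.93 j [-0.53 -0.13  2.08  0.6   0.7  -2.56]
```

Request:
{"name": "drive_tool", "arguments": {
  "steps": [
    {"dx":0,"dy":0.016,"dz":0.013,"ax":0,"ay":0,"az":0,"gripper":0},
    {"dx":0,"dy":0.008,"dz":0.006,"ax":0,"ay":0,"az":0,"gripper":0},
    {"dx":0,"dy":0,"dz":0,"ax":0,"ay":0,"az":0,"gripper":0},
    {"dx":0,"dy":0,"dz":0,"ax":0,"ay":0,"az":0,"gripper":0},
    {"dx":0,"dy":0,"dz":0,"ax":0,"ay":0,"az":0,"gripper":0},
    {"dx":0,"dy":0,"dz":0,"ax":0,"ay":0,"az":0,"gripper":0},
    {"dx":0,"dy":0,"dz":0,"ax":0,"ay":0,"az":0,"gripper":0},
    {"dx":0,"dy":0,"dz":0,"ax":0,"ay":0,"az":0,"gripper":0},
    {"dx":0,"dy":0,"dz":0,"ax":0,"ay":0,"az":0,"gripper":0},
    {"dx":0,"dy":0,"dz":0,"ax":0,"ay":0,"az":0,"gripper":0}
  ]
}}

```text
time_s: 39.35
tool_pos: [0.6366, -0.184, 0.1754]
orientation: [0.606, 0.668, -0.321, -0.289]
contact_force: [-0.4, -0.2, -0.3]
width: 0.077
```

```bash
python3 - <<'E'
from h import *
where()
im,d,P=snap('scene','s76')
cv2.imwrite('pics/s76d.png',np.hstack([cv2.resize(im[220:280,150:210],(390,390),interpolation=cv2.INTER_CUBIC),cv2.resize(im[180:230,150:200],(390,390),interpolation=cv2.INTER_CUBIC)])[:,:,::-1])
where()
E
```

```text
t 39.35 TCPstand [-23.3  -1.4 175.4] world [ 0.6366 -0.184   0.1754] lean 51.21 yaw 5.5 xroll [-0.1    0.995 -0.003] F [-0.42 -0.25 -0.28] T [-0.008  0.571  0.006] w 7.33 j [-0.53 -0.13  2.08  0.6   0.7  -2.57]
t 39.4 TCPstand [-23.4  -1.3 175.4] world [ 0.6366 -0.184   0.1754] lean 51.21 yaw 5.5 xroll [-0.1    0.995 -0.003] F [-0.94 -0.91 -0.67] T [0.027 0.548 0.037] w 7.08 j [-0.53 -0.13  2.08  0.6   0.7  -2.57]
```

View pics/s76d.png

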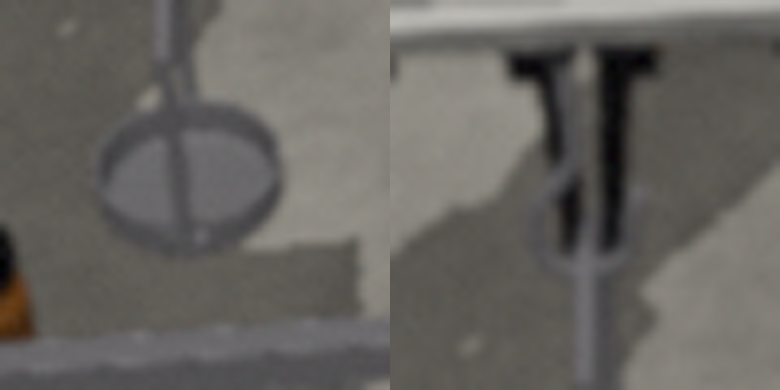

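Request:
{"name": "drive_tool", "arguments": {
  "steps": [
    {"dx":0,"dy":0,"dz":0,"ax":0,"ay":0,"az":0,"gripper":0.085},
    {"dx":0,"dy":0,"dz":0,"ax":0,"ay":0,"az":0,"gripper":0.09},
    {"dx":0,"dy":0,"dz":0,"ax":0,"ay":0,"az":0,"gripper":0.095},
    {"dx":0,"dy":0,"dz":0,"ax":0,"ay":0,"az":0,"gripper":0.1},
    {"dx":0,"dy":0,"dz":0,"ax":0,"ay":0,"az":0,"gripper":0.11},
    {"dx":0,"dy":0,"dz":0,"ax":0,"ay":0,"az":0,"gripper":0.12},
    {"dx":0,"dy":0,"dz":0,"ax":0,"ay":0,"az":0,"gripper":0.13},
    {"dx":0,"dy":0,"dz":0,"ax":0,"ay":0,"az":0,"gripper":0.14},
    {"dx":0,"dy":0,"dz":0,"ax":0,"ay":0,"az":0,"gripper":0.15},
    {"dx":0,"dy":0,"dz":0,"ax":0,"ay":0,"az":0,"gripper":0.16}
  ]
}}

```text
time_s: 40.65
tool_pos: [0.6374, -0.1844, 0.1767]
orientation: [0.606, 0.668, -0.321, -0.288]
contact_force: [-0.6, 0.5, 0.0]
width: 0.155
```

```bash
python3 - <<'E'
from h import *
where()
for i in range(4): snap('wrist',f'w77{i}')
im=snap('scene','s77')[0]
cv2.imwrite('pics/w77c.png',np.hstack([cv2.resize(load(f'w77{i}')[0][70:310,190:320],(260,480)) for i in (0,3)]+[cv2.resize(im[180:280,150:205],(264,480))])[:,:,::-1])
where()
E
```

```text
t 40.65 TCPstand [-22.6  -1.8 176.7] world [ 0.6374 -0.1844  0.1767] lean 51.08 yaw 5.4 xroll [-0.099  0.995 -0.004] F [-0.64  0.5   0.03] T [0.    0.368 0.006] w 14.74 j [-0.53 -0.13  2.08  0.6   0.7  -2.57]
t 40.9 TCPstand [-22.6  -1.8 176.7] world [ 0.6374 -0.1844  0.1767] lean 51.09 yaw 5.41 xroll [-0.099  0.995 -0.004] F [ 0.12  0.24 -0.92] T [-0.023  0.382  0.013] w 15.25 j [-0.53 -0.13  2.08  0.6   0.7  -2.57]
```

View pics/w77c.png

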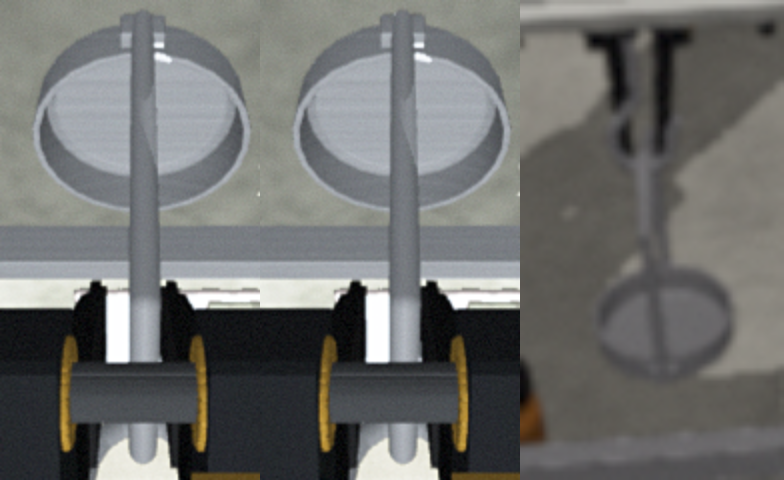

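Request:
{"name": "drive_tool", "arguments": {
  "steps": [
    {"dx":0.01,"dy":0,"dz":0,"ax":0,"ay":0,"az":0,"gripper":0.2},
    {"dx":0.01,"dy":0,"dz":0,"ax":0,"ay":0,"az":0,"gripper":0.25},
    {"dx":0,"dy":0,"dz":0,"ax":0,"ay":0,"az":0,"gripper":0.35},
    {"dx":0,"dy":0,"dz":0,"ax":0,"ay":0,"az":0,"gripper":0.45},
    {"dx":0,"dy":0,"dz":0,"ax":0,"ay":0,"az":0,"gripper":0.5},
    {"dx":0,"dy":-0.1,"dz":0,"ax":0,"ay":0,"az":0,"gripper":0.5},
    {"dx":0,"dy":-0.2,"dz":0.05,"ax":0,"ay":0,"az":0,"gripper":0.5},
    {"dx":0,"dy":-0.3,"dz":0.1,"ax":0,"ay":0,"az":0,"gripper":0.5},
    {"dx":0,"dy":-0.4,"dz":0.2,"ax":0,"ay":0,"az":0,"gripper":0.5},
    {"dx":0,"dy":-0.4,"dz":0.2,"ax":0,"ay":0,"az":0,"gripper":0.5}
  ]
}}

```text
time_s: 42.15
tool_pos: [0.5696, -0.1894, 0.2156]
orientation: [0.606, 0.669, -0.321, -0.288]
contact_force: [-0.2, 0.3, -0.5]
width: 0.502
```

```bash
python3 - <<'E'
from h import *
where()
for i in range(2): snap('wrist',f'w78{i}')
im=snap('scene','s78')[0]
cv2.imwrite('pics/s78c.png',cv2.resize(im[150:310,90:250],(600,600),interpolation=cv2.INTER_CUBIC)[:,:,::-1])
E
```

```text
t 42.15 TCPstand [-90.6   0.4 215.6] world [ 0.5696 -0.1894  0.2156] lean 51.13 yaw 5.48 xroll [-0.1    0.995 -0.004] F [-0.23  0.29 -0.53] T [0.041 0.366 0.033] w 47.73 j [-0.61 -0.32  2.17  0.58  0.83 -2.58]
```

View pics/w781.png

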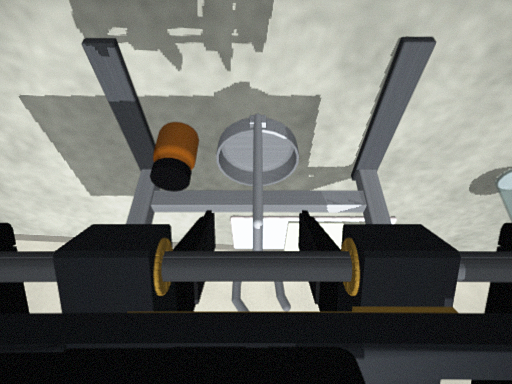

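View pics/s78c.png

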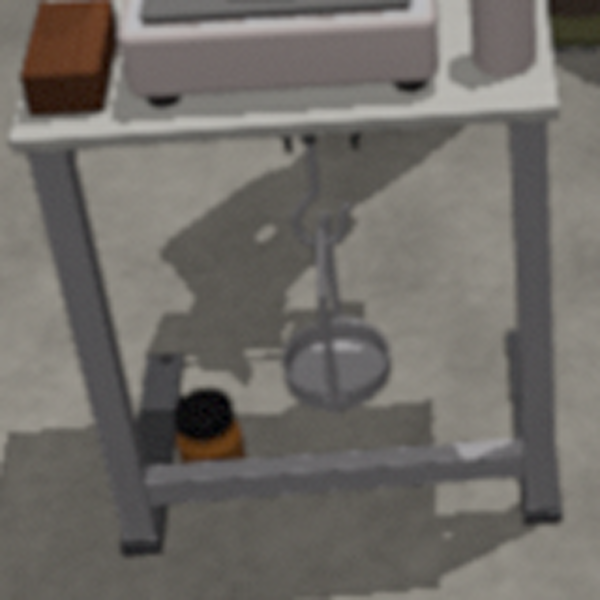

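Request:
{"name": "drive_tool", "arguments": {
  "steps": [
    {"dx":0,"dy":-0.3,"dz":0.1,"ax":0,"ay":0,"az":0,"gripper":0.5},
    {"dx":0,"dy":-0.3,"dz":0.1,"ax":0,"ay":0,"az":0,"gripper":0.5},
    {"dx":0,"dy":-0.2,"dz":0.1,"ax":0,"ay":0,"az":0,"gripper":0.5},
    {"dx":0,"dy":0,"dz":0,"ax":0,"ay":0,"az":0,"gripper":0.5},
    {"dx":0,"dy":0,"dz":0,"ax":0,"ay":0,"az":0,"gripper":0.5},
    {"dx":0,"dy":0,"dz":0,"ax":0,"ay":0,"az":0,"gripper":0.5},
    {"dx":0,"dy":0,"dz":0,"ax":0,"ay":0,"az":0,"gripper":0.5},
    {"dx":0,"dy":0,"dz":0,"ax":0,"ay":0,"az":0,"gripper":0.5},
    {"dx":0,"dy":0,"dz":0,"ax":0,"ay":0,"az":0,"gripper":0.5},
    {"dx":0,"dy":0,"dz":0,"ax":0,"ay":0,"az":0,"gripper":0.5}
  ]
}}

```text
time_s: 43.55
tool_pos: [0.5328, -0.193, 0.2367]
orientation: [0.606, 0.669, -0.321, -0.289]
contact_force: [0.9, -0.1, -0.0]
width: 0.498
```

```bash
python3 - <<'E'
from h import *
where()
for i in range(8): snap('wrist',f'w79{i}')
snap('scene','s79'); snap('scene','s79b'); snap('top','t79')
print('scene diff',np.abs(load('s79')[0][180:280,150:210].astype(int)-load('s79b')[0][180:280,150:210]).mean())
for i in (0,2,4,7):
    im,d,P=load(f'w79{i}'); v,u=np.mgrid[110:215,195:320]; v=v.ravel();u=u.ravel()
    X=withdepth('wrist',np.c_[u,v],d,P)-O; Y=np.c_[X@XD,X@YD,X[:,2]]
    s=(Y[:,2]>.045)&(Y[:,2]<.075)&(abs(Y[:,0])<.05)&(abs(Y[:,1])<.05)
    F=Y[s]; lo=np.median(F[:,2]); F=F[abs(F[:,2]-lo)<.006]
    A=np.c_[F[:,0],F[:,1],np.ones(len(F))]; c=np.linalg.lstsq(A,F[:,2],rcond=None)[0]
    r=Y[(Y[:,2]>.045)&(Y[:,2]<.09)&(np.hypot(Y[:,0],Y[:,1])<.06)]
    print(i,len(F),'tilt deg',np.degrees(c[:2]).round(2),'floor z',c[2].round(4),'ext',r.min(0).round(4),r.max(0).round(4))
E
```

```text
t 43.55 TCPstand [-127.5    0.8  236.7] world [ 0.5328 -0.193   0.2367] lean 51.15 yaw 5.54 xroll [-0.1    0.995 -0.003] F [ 0.91 -0.14 -0.04] T [-0.006  0.368 -0.027] w 47.32 j [-0.67 -0.42  2.21  0.58  0.92 -2.6 ]
scene diff 1.1164444444444444
0 1678 tilt deg [-0.43 -0.17] floor z 0.0609 ext [-0.0506 -0.0445  0.0578] [0.0443 0.0427 0.09  ]
2 1677 tilt deg [-0.45 -0.09] floor z 0.061 ext [-0.05   -0.0436  0.0579] [0.0443 0.0434 0.0898]
4 1675 tilt deg [-0.53 -0.06] floor z 0.0609 ext [-0.05   -0.0434  0.0575] [0.044  0.0437 0.0896]
7 1692 tilt deg [-0.63 -0.15] floor z 0.061 ext [-0.0501 -0.0433  0.058 ] [0.0444 0.0436 0.0897]
```

View pics/w797.png

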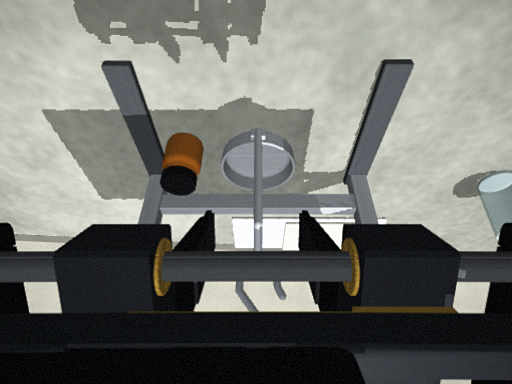

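```bash
python3 - <<'E'
from h import *
for i in range(8,22): snap('wrist',f'w79{i}')
ref=load('w790')[0][120:200,215:300].astype(np.float32).mean(2)
print([tuple(np.round(cv2.phaseCorrelate(ref,load(f'w79{i}')[0][120:200,215:300].astype(np.float32).mean(2),cv2.createHanningWindow(ref.shape[::-1],cv2.CV_32F))[0],2)) for i in range(22)])
a=load('top0')[0].astype(int);b=load('t79')[0].astype(int)
print('beaker diff',abs(a-b)[140:180,178:215].mean(), 'bg',abs(a-b)[150:200,20:80].mean())
print(manip.read_state()['time_s'])
E
```

```text
[(np.float64(0.0), np.float64(0.0)), (np.float64(0.08), np.float64(-0.05)), (np.float64(0.3), np.float64(-0.08)), (np.float64(0.81), np.float64(-0.1)), (np.float64(0.85), np.float64(-0.09)), (np.float64(0.91), np.float64(-0.02)), (np.float64(0.88), np.float64(-0.1)), (np.float64(0.87), np.float64(-0.07)), (np.float64(0.26), np.float64(-0.11)), (np.float64(0.1), np.float64(-0.07)), (np.float64(0.03), np.float64(-0.09)), (np.float64(-0.05), np.float64(-0.05)), (np.float64(-0.14), np.float64(-0.08)), (np.float64(-0.19), np.float64(-0.09)), (np.float64(-0.16), np.float64(-0.03)), (np.float64(-0.22), np.float64(-0.04)), (np.float64(-0.13), np.float64(-0.01)), (np.float64(-0.06), np.float64(-0.07)), (np.float64(0.09), np.float64(-0.05)), (np.float64(0.18), np.float64(-0.12)), (np.float64(0.28), np.float64(-0.05)), (np.float64(0.81), np.float64(-0.06))]
beaker diff 5.210135135135135 bg 5.6258888888888885
44.8
```

Request:
{"name": "drive_tool", "arguments": {
  "steps": [
    {"dx":0,"dy":0,"dz":0,"ax":0,"ay":0,"az":0,"gripper":0.5},
    {"dx":0,"dy":0,"dz":0,"ax":0,"ay":0,"az":0,"gripper":0.5},
    {"dx":0,"dy":0,"dz":0,"ax":0,"ay":0,"az":0,"gripper":0.5},
    {"dx":0,"dy":0,"dz":0,"ax":0,"ay":0,"az":0,"gripper":0.5},
    {"dx":0,"dy":0,"dz":0,"ax":0,"ay":0,"az":0,"gripper":0.5},
    {"dx":0,"dy":0,"dz":0,"ax":0,"ay":0,"az":0,"gripper":0.5},
    {"dx":0,"dy":0,"dz":0,"ax":0,"ay":0,"az":0,"gripper":0.5},
    {"dx":0,"dy":0,"dz":0,"ax":0,"ay":0,"az":0,"gripper":0.5},
    {"dx":0,"dy":0,"dz":0,"ax":0,"ay":0,"az":0,"gripper":0.5},
    {"dx":0,"dy":0,"dz":0,"ax":0,"ay":0,"az":0,"gripper":0.5}
  ]
}}

```text
time_s: 46.05
tool_pos: [0.5328, -0.193, 0.2368]
orientation: [0.606, 0.668, -0.321, -0.289]
contact_force: [-0.5, 0.8, 0.2]
width: 0.501
```

Request:
{"name": "drive_tool", "arguments": {
  "steps": [
    {"dx":0,"dy":0,"dz":0,"ax":0,"ay":0,"az":0,"gripper":0.5},
    {"dx":0,"dy":0,"dz":0,"ax":0,"ay":0,"az":0,"gripper":0.5},
    {"dx":0,"dy":0,"dz":0,"ax":0,"ay":0,"az":0,"gripper":0.5},
    {"dx":0,"dy":0,"dz":0,"ax":0,"ay":0,"az":0,"gripper":0.5},
    {"dx":0,"dy":0,"dz":0,"ax":0,"ay":0,"az":0,"gripper":0.5},
    {"dx":0,"dy":0,"dz":0,"ax":0,"ay":0,"az":0,"gripper":0.5},
    {"dx":0,"dy":0,"dz":0,"ax":0,"ay":0,"az":0,"gripper":0.5},
    {"dx":0,"dy":0,"dz":0,"ax":0,"ay":0,"az":0,"gripper":0.5},
    {"dx":0,"dy":0,"dz":0,"ax":0,"ay":0,"az":0,"gripper":0.5},
    {"dx":0,"dy":0,"dz":0,"ax":0,"ay":0,"az":0,"gripper":0.5}
  ]
}}

```text
time_s: 47.3
tool_pos: [0.5328, -0.193, 0.2368]
orientation: [0.606, 0.669, -0.321, -0.289]
contact_force: [-0.1, 0.4, -0.3]
width: 0.498
```

```bash
python3 - <<'E'
from h import *
for i in range(20): snap('wrist',f'w80{i}')
ref=load('w790')[0][120:200,215:300].astype(np.float32).mean(2)
print([round(cv2.phaseCorrelate(ref,load(f'w80{i}')[0][120:200,215:300].astype(np.float32).mean(2),cv2.createHanningWindow(ref.shape[::-1],cv2.CV_32F))[0][0],2) for i in range(20)])
print(manip.read_state()['time_s'])
E
```

```text
[0.16, 0.07, -0.02, -0.11, -0.2, -0.22, -0.14, -0.11, -0.06, 0.15, 0.14, 0.28, 0.79, 0.9, 0.99, 0.93, 0.89, 0.95, 0.84, 0.73]
48.3
```

```bash
python3 -c "
from cell import sign_off
print(sign_off())"
```

```text
the job is handed in; nothing more can be done
None
```

The small grey pan is hanging on the hook by the peak of its stirrup, free of the gripper. I handed the job in at about 48 s of the 64 s allowed.

**Settling the hook:** It was swinging about 0.38 rad. I trapped its shank between the fingers, closing to just over the wire's thickness, and opened slowly. About 0.003 rad of swing remained, and it looked still just before hanging.

**Hanging the pan:** I gripped the front slope of the stirrup, brought it into the throat from the +y side and lowered it about 1 mm at a time. The first two contacts looked off the peak (a sideways force, then a higher contact), so I lifted, shifted a few millimetres and lowered again. The third was clean, with the weight on the hook before I released. I saw no wrist force above about 4.5 N.

**Last checks:**
- **Level:** the dish tilts about 0.5°.
- **Height:** the dish floor is at 61 mm, which puts the stirrup peak on the hook seat to within about 1 mm.
- **Stillness:** a sway of about 0.7 mm either way (about 0.002 rad) remains. It did not fade in about 4 s of waiting, so the pan is not perfectly still.
- **Bystanders:** the beaker shows no change in the top camera. The jar I only saw standing in place in the pictures and did not measure.
- **Robot:** the gripper is about 13 cm in front of the hook, touching nothing.

One check disagreed: the scene camera put the held pan 5–8 mm further forward than the wrist measurements. The contact forces and heights agreed with the wrist measurements, so I used those.

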